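# Rack a finished photo panel and close the rack gate

### The arm

A 7-joint arm with a two-finger parallel gripper is mounted at the origin on the work surface. World frame = base frame: x ahead of the robot, y to its left, z up, the work surface at z = 0. Lengths are in m, angles in rad, forces in N, time in s.
With the tool pointing down it reaches from about 0.425 to 0.875 m from the base axis. Payload 4.7 kg.
Tool frame: the origin (TCP) lies at the very end of the fingers, on their centre line; the grasp point (between the pads) lies 19 mm behind it (robot.grip_point_offset is the distance from the TCP to the grasp point, in m); z points along the fingers, y is the direction in which the jaws open and shut (so a half turn about z gives the same grasp; the last joint's range is limited). The gripper opens to 85 mm and grips with 20 to 120 N. Pads are 22 mm wide; open, the fingers measure 114 mm over their backs; the gripper's body (76 mm by 85 mm) begins 54 mm behind the grasp point. The pads swing forward as they close: fully open they stand 13 mm farther back than shut.
Start: joints at [1.34, 0.321, -0.07, 1.45, 0.023, 1.371, -0.057], TCP at [0.158, -0.631, 0.231] pointing down, gripper open.
Joint ranges: [-2.86, 2.86], [-0.3, 2.09], [-1.38, 1.24], [0.06, 2.45], [-1.56, 4.7], [0.09, 2.05], [-2.69, 2.69]. Speed limits (rad/s): [2.57, 2.57, 3.14, 3.14, 3.14, 3.14, 3.14].

### API

Orientations are given as a 3x3 rotation matrix whose columns are the frame's x, y, z axes.
In Python, from station import robot gives the robot as it stands. The module is installed in compiled form; this text tells all that it offers.
- The arm moves only by the shell command python3 -m creep 'ROWS' [FORCE]. ROWS is JSON, a list of rows, each an object of numbers: "x", "y", "z": the shift along the world's x, y, z in units of 50 mm (1.0 is 50 mm); "rx", "ry", "rz": the turn, a rotation vector about the world's x, y, z in units of 8 degrees (1.0 is 8 degrees); "gripper": the opening, from 0 (shut) to 1 (fully open). In form: [{"x": .., "y": .., "z": .., "rx": .., "ry": .., "rz": .., "gripper": ..}, ...]. A call has 1 to 12 rows; each row is the pose to reach, as a shift and turn from the pose commanded when the call began; what a row does not reach only later rows make up. A row lasts 1/8 s, in which the tool goes at most 62.5 mm and 10.7 degrees, less where a joint would pass 70% of its speed; a pose out of reach is approached as far as the arm can. A call with a gripper value outside its range is refused whole. The fingers move at their own pace and stop on an object; FORCE is the grip in N (left out, the last holds). Time passes only in rows, so rows that repeat a pose let the fingers close. It gives the time, the measured TCP pose, the force and the opening at its end, in the units of the state.
- robot.observe(): the state, without advancing time (a new reading comes with each control period).
- robot.camera(name): name is "side" or "top"; returns the picture (400x640x3 uint8, blue, green, red); there is no depth.
- robot.camera_info(name): a dict with "vertical_fov" (degrees; the focal length in pixels is half the picture's height over the tangent of half this angle, whatever the lens; pixels are square), "cx", "cy" (the principal point, pixels), "pose" (4x4, takes a point from camera to world coordinates). Camera axes: x right, y up, looking along -z (the intrinsics and any distortion apply to the point x, -y, -z); pixel columns grow to the right and rows downward; lengths in m; the calibration is good to about 2 mm. A picture is of the moment at which its call begins. camera_info takes no time and is no camera call.
- robot.job_done(): hands the job in, once; it reports no verdict.
The state is a dict: "time": time; "joint_positions": joint angles; "qvel": joint speeds; "joint_torque": joint torques, N m; "tool_pos": TCP position; "tool_rot": TCP orientation; "contact_force": force on the tool from outside, world axes, zero at the start; "wrist_torque": the same for the moment, N m; "width": finger opening in m.
Only numpy, scipy, OpenCV 4.12 (cv2) and the standard library are available. Lean on these libraries where they do the work, as an engineer would, in place of code of your own. Each camera call takes 0.05 s, during which the arm holds its last target. There are 200 camera calls.

### The job

Take the finished photo panel off the sloping easel and stand it upright, on its short edge and the same way up as on the easel, in the empty slot of the cooling rack, pressing it gently but fully home past the slot's spring clip until you feel it sit on the depth stop hidden in the slot, whose height differs from day to day; then let go of it. Then slide the rack's gate by its black grip all the way to its end stop, so that a gate tooth stands in front of each slot. Do not drop or ram the panel, and leave the two tiles and the other things on the counter where they are.

Things in the scene. Friction and masses are not known exactly. Their poses are not given: they have to be found in the camera images.
- panel: the photo panel, mm: 100 wide (x), 9 thick (y), 150 high (z), 0.13 kg; printed face to -y, brown back to +y. Origin at the centre of its bottom short edge, z up the board. It starts leaning on the easel 30 degrees from upright, back on the support, bottom on a ledge with a 9 lip; its top 60 stands clear of the support and can be pinched across the thickness, along the slope.
- easel: the dark steel easel, fixed: base 120 (x) x 130 (y), origin at the centre of its underside. The panel's top leans towards the easel's +y (roughly towards the robot), its width along the easel's x. The bottom edge of the panel is at (0, -30, 34) in this frame.
- slot: the empty slot holder, mm, fixed; three alike stand 60 apart along the rack's y, the other two hold tiles. Along x 104 long, 12 wide (y); walls 40 high over its bottom, then lips flare 10 more (mouth 24 wide); stop plate at x=+58. A spring clip on the +y side narrows it near the bottom: push the panel past it with 5 to 10 N; it stays clipped to the -y wall. Origin 10 below the bottom.
- slot_floor (a point): the centre of the empty slot's bottom (axes as slot). Deep in the slot lies an adjustable rubber-topped depth stop on which the panel must sit: set anywhere from 0 to 14 mm above this point and not measured. Feel for it slowly; over 40 N on it is ramming. The panel's x goes along the slot, either way round; clipped it lies 1.5 mm towards -y.
- rack: the rack's aluminium tray, fixed, 150 (x) x 200 (y) x 6, origin at the centre of its underside; -x is its front, towards the robot, where the gate runs. A panel sits 11 or more behind the gate's teeth when centred in the slot.
- gate (a joint): slide of the gate along the rack's +y, m: 0 to 0.045, end stop (closed) at 0.045; stays where it is left, about 2 N of friction. Open, its three steel teeth stand between the slots; closed, one in front of each slot.
- gate_grip (a point): on the gate's upright black grip, 22 (x) x 16 (y), standing 68 in front of the gate's teeth; the point lies on its centre line, 17 below its top, 85 above the counter. Axes along the rack's.
- tile_a: shorter white tile, 98 wide, 10.5 thick, 105 high, already standing in another slot of the rack; origin at the centre of its bottom edge, z up. Sizes in mm. Leave alone.
- tile_b: second shorter white tile, like tile_a, in the third slot. Sizes in mm. Leave alone.
- mug: white mug, radius 41, height 95, origin at the centre of its underside. Sizes in mm. Leave alone.
- tape_roll: roll of amber tape lying flat, outer radius 42, height 20, origin at the centre of its underside. Sizes in mm. Leave alone.
- camera_body: black camera standing upright, body 60 x 125 x 103 high, the lens reaching 90 along its +x; origin under the body's centre. Sizes in mm. Leave alone.
- scraper: spatula with a black handle lying along its own x. Sizes in mm. Leave alone.
- spray: white bottle, radius 28, height 150, origin at the centre of its underside. Sizes in mm. Leave alone.
Things that resemble listed ones, but are neither listed nor needed, are in the scene too. What is shaped like the panel but pink or red is not meant.

How it is judged:
On the way, in this order (a step that is already met when the one before it is completed fails the run):
1. the panel stands fully home in the empty slot and has been let go (distance between panel and pad_c0 below 0.0325 m and x of panel in the frame of slot_floor between -0.008 and 0.008 m and y of panel in the frame of slot_floor between -0.006 and 0.006 m and angle between panel's own z axis and vertical below 0.07 rad and angle between the x axis of panel and the x axis of slot, either way round below 0.08 rad and contact force between the fingers and panel below 0.3 N), for 0.2 s.
2. the gate has been slid to its end stop (value of joint gate above 0.042 m), for 0.2 s.
At the end, for the whole second after the job is handed in: The panel stands released and at rest in the empty slot: bottom edge down on the hidden depth stop to within about 2 mm, within 8 mm of the slot's centre along it, upright within 4 degrees and the same way up as on the easel; the gate is within 3 mm of its end stop (all of step 1 and value of joint gate above 0.042 m and linear speed of panel below 0.02 m/s); the robot touches nothing.
It fails at once if the panel is rammed or dropped on the depth stop (over 40 N) (contact force between panel and pad_c0 above 40 N).
It fails at once if a tile or another thing on the counter is moved by more than 25 mm (distance of any of tile_a, tile_b, mug, tape_roll, camera_body, scraper, spray from where it was at the start of the episode above 0.025 m).
It also fails if it takes over 54 s, if anything falls off the work surface, if the arm or the gripper's body presses on something with over 40 N, if the wrist force passes 120 N, or if a joint passes its speed limit or range.

## Working session

There is one attempt and no reset: what is moved stays moved. The work goes in short steps, Python scripts to look and compute and a shell command to move; the robot and the scene stay as the last step left them, time stands still between calls to the robot, and variables do not carry over. Pictures are saved under pics/ and viewed, about 8 in all and at most 12, crops included, and the job is handed in when it is done.

```bash
mkdir -p pics
python3 - <<'E'
from station import robot
import cv2,numpy as np
np.set_printoptions(precision=4,suppress=True)
for n in("side","top"):
    im=robot.camera(n);cv2.imwrite(f"pics/{n}0.png",im);i=robot.camera_info(n);print(n,i)
s=robot.observe()
for k in s:print(k,s[k])
print(robot.grip_point_offset)
E
```

```text
side {'vertical_fov': 47.87379807341975, 'cx': 320.4163779704146, 'cy': 199.62785902117793, 'pose': array([[ 0.9936,  0.0973, -0.0582,  0.4554],
       [-0.112 ,  0.7618, -0.6381, -1.0554],
       [-0.0177,  0.6405,  0.7678,  1.2678],
       [ 0.    ,  0.    ,  0.    ,  1.    ]])}
top {'vertical_fov': 46.075346815535276, 'cx': 322.9335620666668, 'cy': 199.96760862527145, 'pose': array([[-0.0167,  0.9909, -0.1333,  0.3319],
       [-0.9998, -0.0152,  0.0121, -0.0868],
       [ 0.01  ,  0.1335,  0.991 ,  1.6847],
       [ 0.    ,  0.    ,  0.    ,  1.    ]])}
time 0.1
joint_positions [ 1.3401  0.3217 -0.0701  1.4515  0.0226  1.3708 -0.0569]
qvel [-0.001  -0.0018 -0.0015 -0.0046 -0.0017 -0.0001 -0.0005]
joint_torque [ -0.0001 -49.4877  -0.384  -31.5209   0.0131   0.0075   0.    ]
tool_pos [ 0.1574 -0.6302  0.2303]
tool_rot [[ 0.9702  0.2424 -0.0005]
 [ 0.2424 -0.9702  0.0016]
 [-0.0001 -0.0017 -1.    ]]
contact_force [-0.307  -0.7896 -0.0594]
wrist_torque [-0.0233  0.0209 -0.0462]
width 0.08545379101331989
0.0187
```

View pics/side0.png

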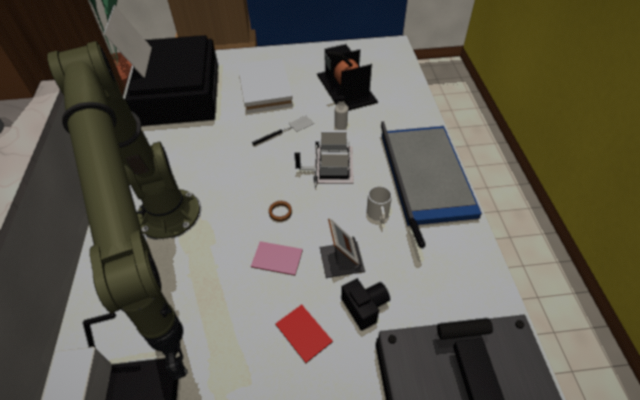

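View pics/top0.png

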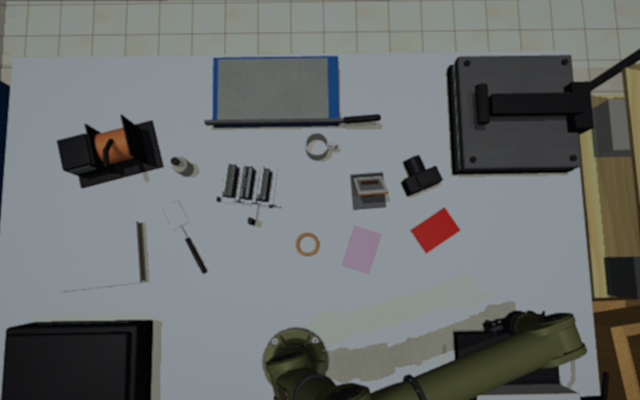

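The side view shows the easel at about (342,250) and the rack at (330,160). In the top view they are at (370,190) and (250,190). I'll take enlarged crops of all four.

Run:
```python
import cv2,numpy as np
def c(n,x,y):
    im=cv2.imread(f"pics/{n}0.png")[y:y+60,x:x+80]
    im=cv2.resize(im,None,fx=5,fy=5,interpolation=cv2.INTER_CUBIC)
    im=cv2.convertScaleAbs(im,alpha=1.4)
    for k in range(0,80,10):
        cv2.putText(im,str(x+k),(k*5,8),0,.3,(0,0,255));cv2.line(im,(k*5,10),(k*5,300),(0,200,0) ,1) if k%20==0 else 0
    for k in range(0,60,10):
        cv2.putText(im,str(y+k),(0,k*5+4),0,.3,(255,0,0)); cv2.line(im,(0,k*5),(400,k*5),(0,200,0),1) if k%20==0 else 0
    return im
m=np.vstack([np.hstack([c("side",300,215),c("side",285,125)]),np.hstack([c("top",330,160),c("top",210,160)])])
cv2.imwrite("pics/m0.png",m)
```

```text
(no output)
```

View pics/m0.png

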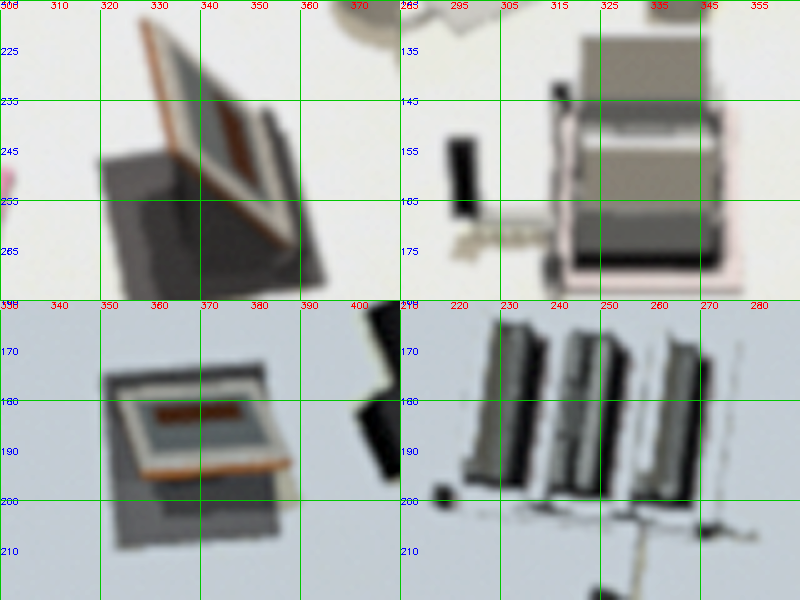

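The panel's orange-brown back top edge is clear. In the side view it runs from (328,219) to (334.5,246), and in the top view from (358,194) to (388,192.5). Next I'll sort out the rack with a bigger crop and cast the first rays.

```bash
cat > h.py <<'E'
import numpy as np,cv2
from station import robot
np.set_printoptions(precision=4,suppress=True)
I={n:robot.camera_info(n) for n in("side","top")}
def F(n):return 200/np.tan(np.radians(I[n]["vertical_fov"]/2))
def ray(n,u,v):
    i=I[n];d=i["pose"][:3,:3]@np.array([(u-i["cx"])/F(n),-(v-i["cy"])/F(n),-1]);return i["pose"][:3,3],d
def onz(n,u,v,z):
    o,d=ray(n,u,v);return o+d*(z-o[2])/d[2]
def proj(n,p):
    i=I[n];q=i["pose"][:3,:3].T@(np.array(p)-i["pose"][:3,3]);return np.array([i["cx"]+F(n)*q[0]/-q[2],i["cy"]-F(n)*q[1]/-q[2]])
def tri(a,b):
    o1,d1=ray("side",*a);o2,d2=ray("top",*b);d1=d1/np.linalg.norm(d1);d2=d2/np.linalg.norm(d2)
    s=np.linalg.lstsq(np.c_[d1,-d2],o2-o1,rcond=None)[0];p,q=o1+d1*s[0],o2+d2*s[1];return (p+q)/2,np.linalg.norm(p-q)
def crop(im,x,y,w,h,k,a=1.5):
    im=cv2.resize(im[y:y+h,x:x+w],None,fx=k,fy=k,interpolation=cv2.INTER_CUBIC);im=cv2.convertScaleAbs(im,alpha=a)
    for j in range(0,w,5):cv2.line(im,(j*k,0),(j*k,8 if j%10 else 16),(0,0,255),1)
    for j in range(0,h,5):cv2.line(im,(0,j*k),(8 if j%10 else 16,j*k),(0,0,255),1)
    cv2.putText(im,f"{x},{y} x{k}",(20,20),0,.45,(0,0,255));return im
E
python3 - <<'E'
from h import *
print("panel top back far/near",tri((328,219),(358.4,194.4)),tri((334.5,246),(388,192.7)))
for p in[(328,219),(334.5,246)]:print("s",onz("side",*p,.1616))
for p in[(358.4,194.4),(388,192.7)]:print("t",onz("top",*p,.1616))
print("easel base t",[onz("top",*p,.003)[:2] for p in[(350.5,174.5),(382.5,172.5),(386,207),(353.5,209.5)]])
print("easel base s",[onz("side",*p,.003)[:2] for p in[(319.5,247),(325,275),(365,272)]])
print("grip", tri((292.3+1,153),(250.5,221)), onz("side",293,153,.102),onz("top",250.5,221,.102))
print("tile1 top s",[onz("side",*p,.121) for p in[(321,132.5),(346.5,132.5)]])
print("tile2 top s",[onz("side",*p,.121) for p in[(321,154.5),(346.5,155)]])
print("tray s",[onz("side",*p,.006) for p in[(314,183),(353.4,183)]])
a=crop(cv2.imread("pics/side0.png"),285,120,80,70,10,1.3)[:,:]
b=crop(cv2.imread("pics/top0.png"),210,160,75,70,10,1.6)
cv2.imwrite("pics/m1.png",np.hstack([cv2.resize(a,(400,350)),cv2.resize(b,(400,373))[:350]]))
m=np.hstack([a[:700:,:],b[:700]]);cv2.imwrite("pics/m1.png",cv2.resize(m,(800,int(800*m.shape[0]/m.shape[1]))))
# single top crop
cv2.imwrite("pics/m2.png",crop(cv2.imread("pics/top0.png"),213,160,70,52,11,1.9))
E
```

```text
panel top back far/near (array([ 0.5529, -0.2213,  0.168 ]), np.float64(0.0008179033822979323)) (array([ 0.5589, -0.319 ,  0.1627]), np.float64(0.003075949503826251))
s [ 0.5539 -0.2164  0.1616]
s [ 0.5606 -0.318   0.1616]
t [ 0.5534 -0.2219  0.1616]
t [ 0.5575 -0.3192  0.1616]
easel base t [array([ 0.65  , -0.2092]), array([ 0.6557, -0.326 ]), array([ 0.529 , -0.3343]), array([ 0.5218, -0.2168])]
easel base s [array([ 0.5251, -0.21  ]), array([ 0.5307, -0.319 ]), array([ 0.6598, -0.3238])]
grip (array([0.4727, 0.1371, 0.1142]), np.float64(0.006486567111781441)) [0.4685 0.1492 0.102 ] [0.477  0.1392 0.102 ]
tile1 top s [array([0.5817, 0.2262, 0.121 ]), array([0.6773, 0.2135, 0.121 ])]
tile2 top s [array([0.5683, 0.1086, 0.121 ]), array([0.6593, 0.0941, 0.121 ])]
tray s [array([0.5363, 0.0773, 0.006 ]), array([0.6832, 0.0584, 0.006 ])]
```

View pics/m2.png

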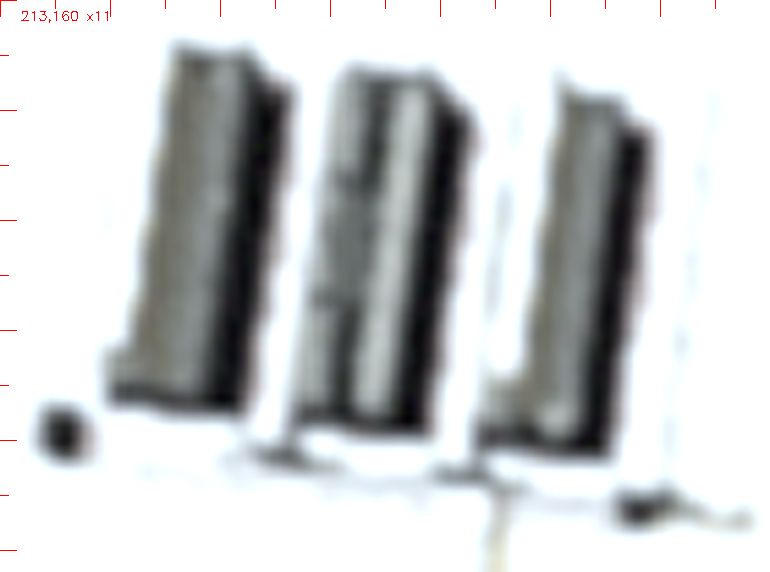

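The crop settles it: the middle slot is the empty one, with both lips and the gap visible at about (246,182) in the top view. The outer two hold tiles, and the two tile tops measure about 119 mm apart, which fits. I'll check the remaining numbers and work out the first move.

```bash
cat >> h.py <<'E'
from scipy.spatial.transform import Rotation as Ro
def plan(p,R):
    s=robot.observe();d=(np.array(p)-s["tool_pos"])/.05
    r=Ro.from_matrix(np.array(R)@np.array(s["tool_rot"]).T).as_rotvec(degrees=True)/8
    print("xyz",np.round(d,3),"rot",np.round(r,3));return d,r
def down(yaw):
    c,s=np.cos(yaw),np.sin(yaw);return np.array([[c,s,0],[s,-c,0],[0,0,-1.]])
def st():
    s=robot.observe();print("t %.2f"%s["time"],s["tool_pos"],"F",s["contact_force"],"w %.4f"%s["width"]);return s
A=np.radians(93.15);ey=np.array([-np.sin(A),np.cos(A),0]);ex=np.array([np.cos(A),np.sin(A),0])
u=np.sin(np.pi/6)*ey+np.array([0,0,np.cos(np.pi/6)]);n=np.cos(np.pi/6)*ey-np.array([0,0,.5])
RG=np.c_[ex,-n,-u]
top=np.array([.5562,-.2695,.1616])-.0045*n
E
python3 - <<'E'
from h import *
print("panel bottom near back s",onz("side",358,265,.032))
print("panel bottom, exp from top",top-.15*u-.05*ex)
print("front top far s/t corners via proj:",[proj(c,top-.0045*n+s*.05*ex) for c in("side","top") for s in(1,-1)])
print("slot mouth t z=.066",onz("top",244.2,197.4,.066),onz("top",248.2,166.5,.066))
y=np.array([.131,.991,0]);x=np.array([.991,-.131,0]);c=np.array([.621,.156,0])
for n_,s in(("lips",.066),):
  for a in(-.052,.052):
    for b in(-.012,.012):print(a,b,proj("top",c+a*x+b*y+[0,0,s]),proj("side",c+a*x+b*y+[0,0,s]))
print("grip s",onz("side",297.5,154.7,.102),"t",onz("top",251,220.5,.102))
print("mug,cam",onz("top",318,147,.095),onz("top",425,180,.1))
pre=top-.04*u+.10*u;print(pre);plan(pre,RG);print("adv",-.10*u/.05)
E
```

```text
panel bottom near back s [ 0.6375 -0.3127  0.032 ]
panel bottom, exp from top [ 0.6377 -0.3151  0.0339]
front top far s/t corners via proj: [array([330.4819, 218.5699]), array([336.6348, 245.2146]), array([357.6108, 191.8401]), array([388.0446, 189.7214])]
slot mouth t z=.066 [0.5628 0.1664 0.066 ] [0.6719 0.1531 0.066 ]
-0.052 -0.012 [248.6827 195.8883] [319.8605 157.1458]
-0.052 0.012 [241.8244 195.0957] [319.9864 152.6843]
0.052 -0.012 [252.7079 166.6936] [347.4626 157.1725]
0.052 0.012 [245.9072 165.91  ] [347.3411 152.7037]
grip s [0.4843 0.1381 0.102 ] t [0.4787 0.1375 0.102 ]
mug,cam [ 0.7311 -0.0923  0.095 ] [ 0.6087 -0.4571  0.1   ]
[ 0.5301 -0.2709  0.2158]
xyz [ 7.455  7.185 -0.291] rot [-2.417 -3.277  9.647]
adv [ 0.9985  0.055  -1.7321]
```

View pics/m1.png

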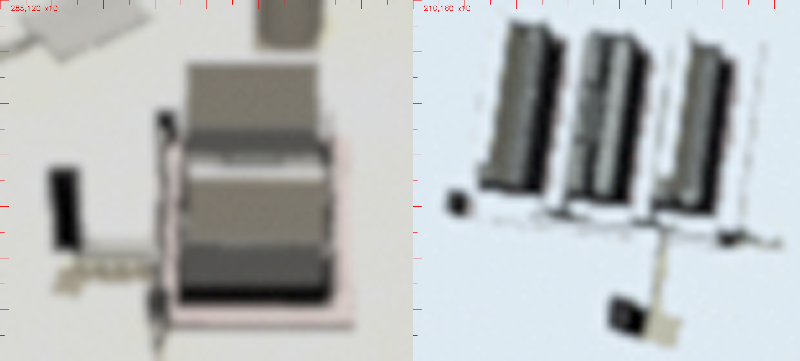

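The measurements agree: the panel bottom predicted from its top edge matches the seen one within 3 mm. The slot centre is near (.620,.157) and the grip near (.4815,.138). Moving to the pre-grasp pose.

```bash
python3 -m creep '[{"x":0.4,"y":0.36,"z":0.1,"rx":-0.12,"ry":-0.16,"rz":0.48,"gripper":1},{"x":1.1,"y":1.1,"z":0.2,"rx":-0.36,"ry":-0.49,"rz":1.44,"gripper":1},{"x":1.9,"y":1.8,"z":0.3,"rx":-0.6,"ry":-0.82,"rz":2.4,"gripper":1},{"x":2.7,"y":2.5,"z":0.3,"rx":-0.85,"ry":-1.15,"rz":3.38,"gripper":1},{"x":3.4,"y":3.2,"z":0.3,"rx":-1.1,"ry":-1.47,"rz":4.35,"gripper":1},{"x":4.2,"y":4.0,"z":0.3,"rx":-1.33,"ry":-1.8,"rz":5.3,"gripper":1},{"x":4.9,"y":4.7,"z":0.3,"rx":-1.57,"ry":-2.13,"rz":6.27,"gripper":1},{"x":5.6,"y":5.4,"z":0.2,"rx":-1.8,"ry":-2.46,"rz":7.24,"gripper":1},{"x":6.3,"y":6.1,"z":0.1,"rx":-2.05,"ry":-2.8,"rz":8.2,"gripper":1},{"x":7.0,"y":6.75,"z":-0.1,"rx":-2.3,"ry":-3.1,"rz":9.1,"gripper":1},{"x":7.45,"y":7.18,"z":-0.29,"rx":-2.417,"ry":-3.277,"rz":9.647,"gripper":1},{"x":7.45,"y":7.18,"z":-0.29,"rx":-2.417,"ry":-3.277,"rz":9.647,"gripper":1}]' 60
python3 -c "
from h import *
s=st();print(s['joint_positions']);plan(top+.06*u,RG)"
```

```text
time: 1.6
tool_pos: [0.5303, -0.2689, 0.2152]
tool_rot: [[-0.059, 0.865, 0.499], [0.998, 0.05, 0.031], [0.002, 0.5, -0.866]]
contact_force: [-0.9, -0.9, -0.6]
width: 0.0852
t 1.60 [ 0.5303 -0.2689  0.2152] F [-0.8665 -0.8683 -0.6483] w 0.0852
[ 1.0607 -0.0509 -0.43    1.996  -0.4756  0.8302  0.9453]
xyz [-0.003 -0.041  0.012] rot [-0.016 -0.003 -0.028]
```

```bash
python3 -m creep '[{"x":0.2,"y":0,"z":-0.34,"gripper":1},{"x":0.4,"y":0,"z":-0.68,"gripper":1},{"x":0.6,"y":0,"z":-1.02,"gripper":1},{"x":0.75,"y":0.01,"z":-1.3,"gripper":1},{"x":0.9,"y":0.01,"z":-1.55,"gripper":1},{"x":1.0,"y":0.01,"z":-1.72,"gripper":1},{"x":1.0,"y":0.01,"z":-1.72,"gripper":1}]' 60
python3 - <<'E'
from h import *
st();a=crop(robot.camera("side"),300,200,80,80,6);b=crop(robot.camera("top"),330,160,66,80,6);cv2.imwrite("pics/g.png",np.hstack([a[:480],b[:480,:320]]))
E
```

```text
t 1.60 [ 0.5303 -0.2689  0.2152] F [-0.8665 -0.8683 -0.6483] w 0.0852schema error: expected keys x, y, z, rx, ry, rz, gripper
```

View pics/g.png

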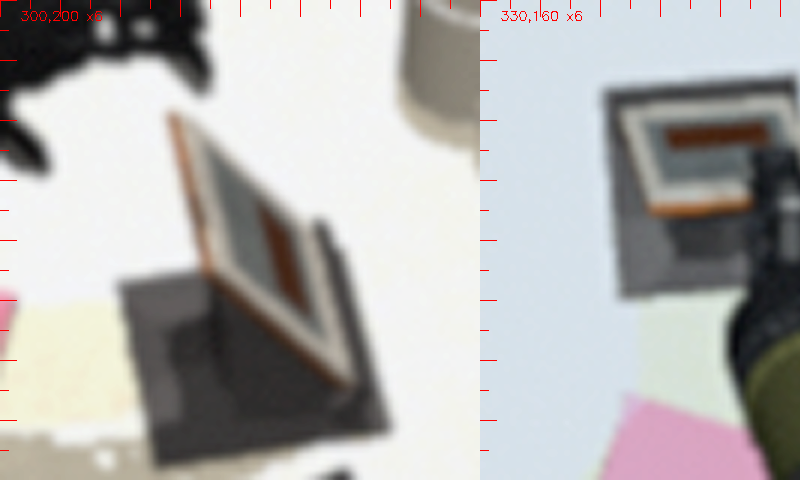

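The move was refused because every row needs all the keys. The picture shows the open fingers above the panel, one on each side of its plane (tips at about (306,228) and (333,215) in the side view). Now I'll advance.

```bash
python3 -m creep '[{"x":0.2,"y":-0.01,"z":-0.34,"rx":0,"ry":0,"rz":0,"gripper":1},{"x":0.4,"y":-0.02,"z":-0.68,"rx":0,"ry":0,"rz":0,"gripper":1},{"x":0.6,"y":-0.02,"z":-1.02,"rx":0,"ry":0,"rz":0,"gripper":1},{"x":0.75,"y":-0.02,"z":-1.3,"rx":0,"ry":0,"rz":0,"gripper":1},{"x":0.9,"y":-0.02,"z":-1.55,"rx":0,"ry":0,"rz":0,"gripper":1},{"x":1.0,"y":-0.02,"z":-1.72,"rx":0,"ry":0,"rz":0,"gripper":1},{"x":1.0,"y":-0.02,"z":-1.72,"rx":0,"ry":0,"rz":0,"gripper":1}]' 60
python3 - <<'E'
from h import *
st();a=crop(robot.camera("side"),300,200,80,80,6);b=crop(robot.camera("top"),330,160,66,80,6);cv2.imwrite("pics/g2.png",np.hstack([a[:480],b[:480,:320]]))
E
```

```text
time: 2.58
tool_pos: [0.58, -0.2723, 0.1301]
tool_rot: [[-0.055, 0.864, 0.5], [0.998, 0.047, 0.029], [0.001, 0.501, -0.866]]
contact_force: [-0.4, -0.4, 0.2]
width: 0.0856
t 2.58 [ 0.58   -0.2723  0.1301] F [-0.4338 -0.3756  0.1972] w 0.0856
```

View pics/g2.png

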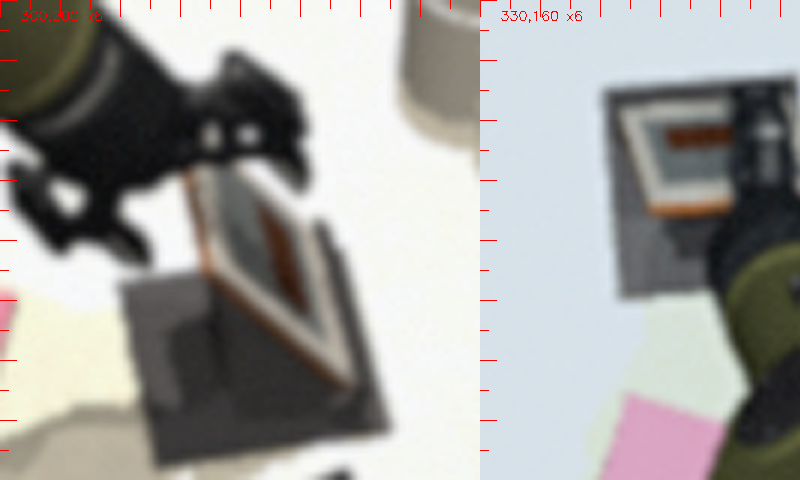

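The fingers straddle the panel top with no contact force. Closing.

```bash
python3 -m creep '[{"x":0,"y":0,"z":0,"rx":0,"ry":0,"rz":0,"gripper":0.5},{"x":0,"y":0,"z":0,"rx":0,"ry":0,"rz":0,"gripper":0.3},{"x":0,"y":0,"z":0,"rx":0,"ry":0,"rz":0,"gripper":0.2},{"x":0,"y":0,"z":0,"rx":0,"ry":0,"rz":0,"gripper":0.1},{"x":0,"y":0,"z":0,"rx":0,"ry":0,"rz":0,"gripper":0},{"x":0,"y":0,"z":0,"rx":0,"ry":0,"rz":0,"gripper":0},{"x":0,"y":0,"z":0,"rx":0,"ry":0,"rz":0,"gripper":0},{"x":0,"y":0,"z":0,"rx":0,"ry":0,"rz":0,"gripper":0}]' 60
```

```text
time: 3.68
tool_pos: [0.5797, -0.2728, 0.1308]
tool_rot: [[-0.055, 0.864, 0.5], [0.998, 0.047, 0.027], [-0.0, 0.501, -0.865]]
contact_force: [-4.9, -0.2, 4.7]
width: 0.0083
```

```bash
python3 -m creep '[{"x":-0.05,"y":0,"z":0.09,"rx":0,"ry":0,"rz":0,"gripper":0},{"x":-0.15,"y":-0.01,"z":0.26,"rx":0,"ry":0,"rz":0,"gripper":0},{"x":-0.3,"y":-0.02,"z":0.52,"rx":0,"ry":0,"rz":0,"gripper":0},{"x":-0.45,"y":-0.03,"z":0.8,"rx":0,"ry":0,"rz":0,"gripper":0},{"x":-0.5,"y":-0.03,"z":1.3,"rx":0,"ry":0,"rz":0,"gripper":0},{"x":-0.5,"y":-0.03,"z":2.0,"rx":0,"ry":0,"rz":0,"gripper":0},{"x":-0.5,"y":-0.03,"z":2.7,"rx":0,"ry":0,"rz":0,"gripper":0},{"x":-0.5,"y":-0.03,"z":3.4,"rx":0,"ry":0,"rz":0,"gripper":0},{"x":-0.5,"y":-0.03,"z":3.9,"rx":0,"ry":0,"rz":0,"gripper":0},{"x":-0.5,"y":-0.03,"z":3.9,"rx":0,"ry":0,"rz":0,"gripper":0}]' 60
python3 - <<'E'
from h import *
s=st();print(s["joint_positions"])
R=down(np.radians(172.5));plan([.620,.157,.31],R)
R0=np.array(s["tool_rot"]);print((Ro.from_matrix(down(A)@R0.T)).as_rotvec(degrees=True)/8)
E
```

```text
time: 4.92
tool_pos: [0.5557, -0.2748, 0.3294]
tool_rot: [[-0.055, 0.862, 0.504], [0.998, 0.049, 0.024], [-0.004, 0.505, -0.863]]
contact_force: [-0.0, -0.4, -1.8]
width: 0.0083
t 4.92 [ 0.5557 -0.2748  0.3294] F [-0.0158 -0.3985 -1.7984] w 0.0083
[ 1.0574 -0.0746 -0.4375  1.7873 -0.4088  1.0258  0.8137]
xyz [ 1.286  8.636 -0.388] rot [-2.765  3.033  9.664]
[-0.1771  3.7861 -0.0062]
```

```bash
python3 -m creep '[{"x":0.06,"y":0.4,"z":0,"rx":-0.14,"ry":0.15,"rz":0.48,"gripper":0},{"x":0.2,"y":1.2,"z":0,"rx":-0.4,"ry":0.44,"rz":1.4,"gripper":0},{"x":0.3,"y":2.0,"z":0,"rx":-0.66,"ry":0.73,"rz":2.32,"gripper":0},{"x":0.45,"y":2.9,"z":0,"rx":-0.94,"ry":1.03,"rz":3.28,"gripper":0},{"x":0.6,"y":3.8,"z":0,"rx":-1.22,"ry":1.33,"rz":4.25,"gripper":0},{"x":0.7,"y":4.7,"z":0,"rx":-1.5,"ry":1.64,"rz":5.22,"gripper":0},{"x":0.85,"y":5.5,"z":0,"rx":-1.77,"ry":1.94,"rz":6.18,"gripper":0},{"x":1.0,"y":6.4,"z":0,"rx":-2.05,"ry":2.24,"rz":7.15,"gripper":0},{"x":1.1,"y":7.2,"z":0,"rx":-2.3,"ry":2.55,"rz":8.1,"gripper":0},{"x":1.2,"y":8.0,"z":0,"rx":-2.57,"ry":2.82,"rz":9.0,"gripper":0},{"x":1.286,"y":8.636,"z":0,"rx":-2.765,"ry":3.033,"rz":9.664,"gripper":0},{"x":1.286,"y":8.636,"z":-0.2,"rx":-2.765,"ry":3.033,"rz":9.664,"gripper":0}]' 60
python3 - <<'E'
from h import *
s=st();print(s["joint_positions"]);plan([.620,.157,.31],down(np.radians(172.5)))
p=s["tool_pos"];print(proj("side",p),proj("top",p),proj("side",p-[0,0,.11]),proj("top",p-[0,0,.11]))
a=crop(robot.camera("side"),285,90,80,96,6);b=crop(robot.camera("top"),205,140,75,96,5);m=np.zeros((576,860,3),np.uint8);m[:,:480]=a;m[:480,482:482+375]=b;cv2.imwrite("pics/p1.png",m[:,:800])
E
```

```text
time: 6.42
tool_pos: [0.6175, 0.1644, 0.3146]
tool_rot: [[-0.993, 0.121, -0.007], [0.121, 0.993, 0.0], [0.007, -0.0, -1.0]]
contact_force: [-0.1, -0.3, -0.9]
width: 0.0085
t 6.42 [0.6175 0.1644 0.3146] F [-0.0568 -0.2939 -0.8623] w 0.0085
[ 0.3442  0.4019 -0.8922  1.3148  0.3055  1.5725  0.9411]
xyz [ 0.049 -0.149 -0.091] rot [-0.003 -0.053 -0.07 ]
[332.6685 100.4501] [231.8898 167.4382] [332.57   125.4593] [238.1536 174.3976]
```

View pics/p1.png

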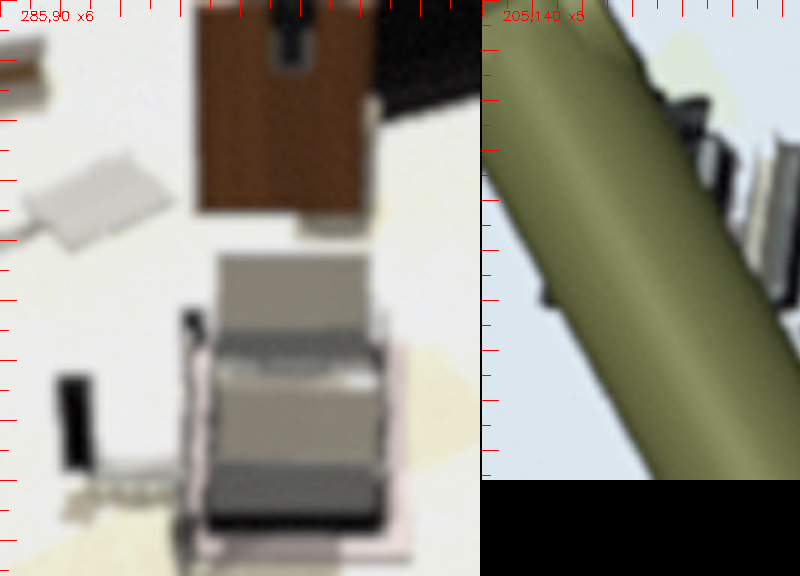

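The panel hangs straight. In the side view its bottom edge runs from (317.7,125.3) to (345.3,125.3), with tiles and rack undisturbed. Next I'll work out the panel's offset from the TCP, and get the slot centre line from the tile corners.

Run:
```python
from h import *
s=st();R=np.array(s["tool_rot"]);p=np.array(s["tool_pos"]);ny=R[:,1]
def onpl(px,p0):
    o,d=ray("side",*px);return o+d*((p0-o)@ny)/(d@ny)
L,Q=[onpl(c,p-.0045*ny) for c in((317.7,125.3),(345.3,125.3))];print(L,Q,Q-L,"mid rel TCP",(L+Q)/2-p)
t1=[onz("side",*c,.124) for c in((321.0,132.5),(346.8,132.5))];t2=[onz("side",*c,.124) for c in((321.2,154.6),(348.6,154.6))]
for t in(t1,t2):print(t[0][:2],t[1][:2],np.linalg.norm(t[1]-t[0]),(t[0]+t[1])[:2]/2)
im=robot.camera("side");g=cv2.cvtColor(im,cv2.COLOR_BGR2GRAY)
for r in(136,139,142):print(r,g[r,315:352])
for r in(158,161,164):print(r,g[r,315:352])
for r in (115,119,122): print(r,im[r,312:352,0])
```

```text
t 6.53 [0.6179 0.1585 0.3133] F [ 0.2355 -0.8645 -0.6927] w 0.0085
[0.5641 0.1605 0.2148] [0.6606 0.1479 0.2146] [ 0.0965 -0.0126 -0.0003] mid rel TCP [-0.0056 -0.0043 -0.0986]
[0.5814 0.2229] [0.6778 0.21  ] 0.09729880157695198 [0.6296 0.2164]
[0.5687 0.105 ] [0.6666 0.0922] 0.09871253690634466 [0.6176 0.0986]
136 [156 158 157 158 156 144 115  92  86  86  87  86  87  87  86  87  87  86
  87  87  86  87  86  86  87  86  85  85  85  85  94 120 147 157 158 158
 158]
139 [157 158 157 157 154 139 109  89  87  87  87  87  86  87  87  86  86  86
  87  86  87  86  86  87  86  86  85  85  85  85  90 110 137 154 157 158
 158]
142 [ 98  61  55  82 115 122 103  88  87  86  86  86  87  86  86  86  87  86
  86  87  87  87  87  85  87  86  86  85  85  85  87 104 127 134 138 151
 158]
158 [122  98 105 116  97  72  68  80  86  86  86  86  85  85  86  85  86  85
  85  85  87  85  85  86  86  87  86  87  87  86  86  85  85  80  87 112
 130]
161 [105  87 105 117  96  71  71  81  85  86  86  86  86  86  85  86  85  85
  85  86  85  84  86  86  86  87  86  87  86  86  85  85  76  64  88 119
 134]
164 [106  96 121 124  91  68  74  84  85  85  86  85  85  85  85  85  85  85
  85  86  86  85  86  86  86  86  87  88  86  87  87  86  76  72 100 125
 134]
115 [156 156 156 155 140 101  51  22  17  16  18  19  17  18  19  20  19  18
  15  17  16  16  17  17  17  17  18  15  16  18  17  15  17  28  56 101
 138 152 152 152]
119 [153 155 156 155 145 115  67  25  17  17  17  19  15  17  20  19  19  19
  18  18  15  19  16  16  18  17  17  18  19  19  18  18  20  32  60 100
 138 151 151 152]
122 [134 140 147 152 145 116  67  26  17  18  20  18  19  18  18  19  20  21
  16  17  17  18  16  16  15  17  17  16  16  17  19  16  20  35  65 101
 135 148 152 151]
```

```bash
python3 -m creep '[{"x":0.14,"y":-0.04,"z":0,"rx":0,"ry":0,"rz":0,"gripper":0},{"x":0.14,"y":-0.04,"z":-0.2,"rx":0,"ry":0,"rz":0,"gripper":0},{"x":0.14,"y":-0.04,"z":-0.5,"rx":0,"ry":0,"rz":0,"gripper":0},{"x":0.14,"y":-0.04,"z":-0.9,"rx":0,"ry":0,"rz":0,"gripper":0},{"x":0.14,"y":-0.04,"z":-1.3,"rx":0,"ry":0,"rz":0,"gripper":0},{"x":0.14,"y":-0.04,"z":-1.7,"rx":0,"ry":0,"rz":0,"gripper":0},{"x":0.14,"y":-0.04,"z":-2.0,"rx":0,"ry":0,"rz":0,"gripper":0},{"x":0.14,"y":-0.04,"z":-2.2,"rx":0,"ry":0,"rz":0,"gripper":0},{"x":0.14,"y":-0.04,"z":-2.3,"rx":0,"ry":0,"rz":0,"gripper":0},{"x":0.14,"y":-0.04,"z":-2.3,"rx":0,"ry":0,"rz":0,"gripper":0}]' 60
python3 - <<'E'
from h import *
s=st();p=s["tool_pos"]
a=crop(robot.camera("side"),295,105,75,90,6);b=crop(robot.camera("top"),205,150,65,65,5);m=np.zeros((540,780,3),np.uint8);m[:,:450]=a;m[:325,452:452+325]=b;cv2.imwrite("pics/p2.png",m)
E
```

```text
time: 7.82
tool_pos: [0.6264, 0.1557, 0.2009]
tool_rot: [[-0.991, 0.132, -0.004], [0.132, 0.991, -0.003], [0.004, -0.004, -1.0]]
contact_force: [-0.3, -0.6, -1.6]
width: 0.0079
t 7.83 [0.6264 0.1557 0.2009] F [-0.2603 -0.6451 -1.6426] w 0.0079
```

View pics/p2.png

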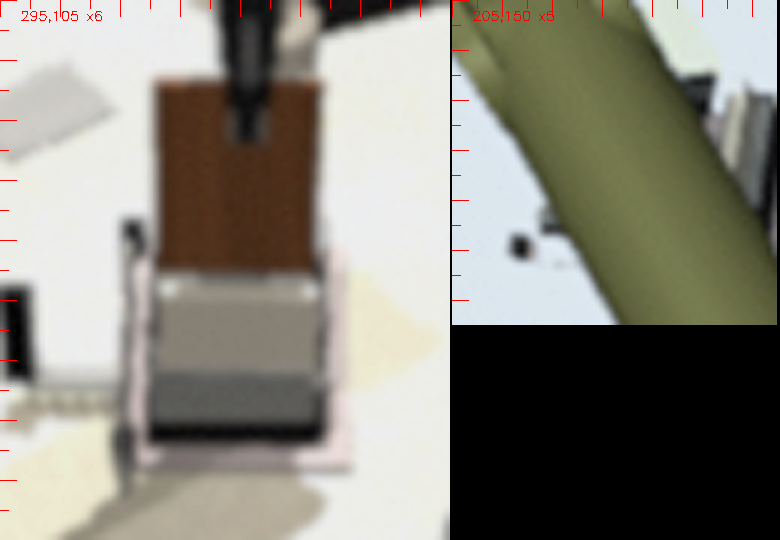

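The panel is centred over the middle slot: its brown back spans px 321–349 in the side view, in line with the tile in front, and nothing is touching. Lowering into the mouth.

```bash
python3 -m creep '[{"x":0,"y":0.01,"z":-0.1,"rx":0,"ry":0,"rz":0,"gripper":0},{"x":0,"y":0.01,"z":-0.25,"rx":0,"ry":0,"rz":0,"gripper":0},{"x":0,"y":0.01,"z":-0.4,"rx":0,"ry":0,"rz":0,"gripper":0},{"x":0,"y":0.01,"z":-0.5,"rx":0,"ry":0,"rz":0,"gripper":0},{"x":0,"y":0.01,"z":-0.6,"rx":0,"ry":0,"rz":0,"gripper":0},{"x":0,"y":0.01,"z":-0.65,"rx":0,"ry":0,"rz":0,"gripper":0},{"x":0,"y":0.01,"z":-0.7,"rx":0,"ry":0,"rz":0,"gripper":0},{"x":0,"y":0.01,"z":-0.75,"rx":0,"ry":0,"rz":0,"gripper":0},{"x":0,"y":0.01,"z":-0.8,"rx":0,"ry":0,"rz":0,"gripper":0},{"x":0,"y":0.01,"z":-0.8,"rx":0,"ry":0,"rz":0,"gripper":0}]' 60
```

```text
time: 9.18
tool_pos: [0.6282, 0.1581, 0.1757]
tool_rot: [[-0.991, 0.132, 0.006], [0.132, 0.991, -0.006], [-0.007, -0.005, -1.0]]
contact_force: [-19.5, -5.7, 62.0]
width: 0.0082
```

Force of 62 N with the panel about 25 mm down: it has landed on a rim. I'll back off first, then read the moments to see which side touches.

```bash
python3 -c "
from h import *
s=st();print(s['wrist_torque'])"
python3 -m creep '[{"x":0,"y":0,"z":0.3,"rx":0,"ry":0,"rz":0,"gripper":0},{"x":0,"y":0,"z":0.6,"rx":0,"ry":0,"rz":0,"gripper":0},{"x":0,"y":0,"z":0.9,"rx":0,"ry":0,"rz":0,"gripper":0},{"x":0,"y":0,"z":0.9,"rx":0,"ry":0,"rz":0,"gripper":0}]' 60
python3 - <<'E'
from h import *
s=st();print(s["wrist_torque"],s["tool_rot"])
p=np.array(s["tool_pos"])
im=robot.camera("side");cv2.imwrite("pics/raw2.png",im);cv2.imwrite("pics/p3.png",crop(im,305,110,55,75,8,1.8))
E
```

```text
t 9.18 [0.6282 0.1581 0.1757] F [-19.4881  -5.6559  61.9705] w 0.0082
[-2.6908  4.8787 -0.2833]
time: 9.68
tool_pos: [0.6268, 0.1564, 0.2065]
tool_rot: [[-0.991, 0.133, -0.003], [0.133, 0.991, -0.003], [0.003, -0.003, -1.0]]
contact_force: [-1.1, 0.5, -1.2]
width: 0.0082
t 9.68 [0.6268 0.1564 0.2065] F [-1.0525  0.5068 -1.2163] w 0.0082
[ 0.0052 -0.021   0.0228] [[-0.9912  0.1325 -0.0033]
 [ 0.1326  0.9912 -0.0026]
 [ 0.003  -0.003  -1.    ]]
```

View pics/p3.png

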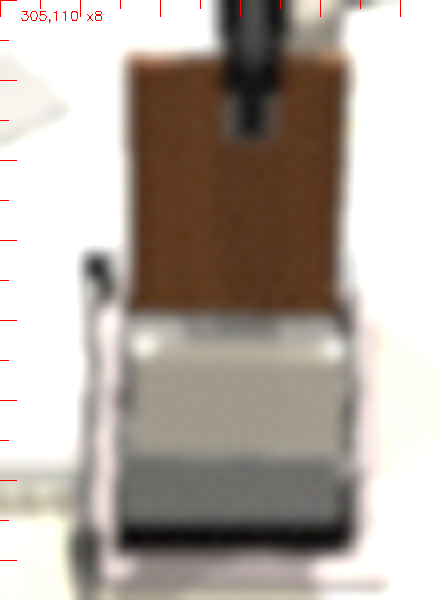

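The moment balance puts the contact at the panel's +x end, about 45 mm from centre, with almost no sideways lean. So the panel sat on top of the stop plate, and the slot centre is nearer x≈.614. The top-view slot ends and the grip position point there too. The picture shows the panel still straight in the grip, so I'll shift about 8.5 mm towards −x along the slot and go down gently.

```bash
python3 -m creep '[{"x":-0.17,"y":0.02,"z":0,"rx":0,"ry":0,"rz":0,"gripper":0},{"x":-0.17,"y":0.02,"z":-0.15,"rx":0,"ry":0,"rz":0,"gripper":0},{"x":-0.17,"y":0.02,"z":-0.3,"rx":0,"ry":0,"rz":0,"gripper":0},{"x":-0.17,"y":0.02,"z":-0.4,"rx":0,"ry":0,"rz":0,"gripper":0},{"x":-0.17,"y":0.02,"z":-0.5,"rx":0,"ry":0,"rz":0,"gripper":0},{"x":-0.17,"y":0.02,"z":-0.55,"rx":0,"ry":0,"rz":0,"gripper":0},{"x":-0.17,"y":0.02,"z":-0.6,"rx":0,"ry":0,"rz":0,"gripper":0},{"x":-0.17,"y":0.02,"z":-0.65,"rx":0,"ry":0,"rz":0,"gripper":0},{"x":-0.17,"y":0.02,"z":-0.7,"rx":0,"ry":0,"rz":0,"gripper":0},{"x":-0.17,"y":0.02,"z":-0.7,"rx":0,"ry":0,"rz":0,"gripper":0}]' 60
python3 -c "
from h import *
s=st();print(s['wrist_torque'])"
```

```text
time: 10.98
tool_pos: [0.6183, 0.1579, 0.1763]
tool_rot: [[-0.991, 0.132, -0.001], [0.132, 0.991, -0.004], [0.001, -0.005, -1.0]]
contact_force: [-7.7, -2.5, 22.1]
width: 0.0086
t 10.97 [0.6183 0.1579 0.1763] F [-7.6646 -2.4668 22.081 ] w 0.0086
[-1.0526  1.9711 -0.1012]
```

Same contact height (TCP .176), at the same place on the panel, even after the shift. That suggests the +x end is on a lip rim (z≈.066), so it's a sideways or yaw error rather than the stop plate. Without moving, I'll measure the slot mouth's brightness profiles in the starting pictures, relative to the assumed slot frame.

Run:
```python
from h import *
y=np.array([.131,.991,0]);x=np.array([.991,-.131,0]);c=np.array([.615,.158,.066])
I0={k:cv2.cvtColor(cv2.imread(f"pics/{k}0.png"),cv2.COLOR_BGR2GRAY) for k in("top","side")}
def samp(k,pts):
    uv=np.float32([proj(k,p) for p in pts]);return cv2.remap(I0[k],uv[None,:,0],uv[None,:,1],cv2.INTER_LINEAR)[0]
b=np.arange(-.096,.0961,.004);print("b mm",(b*1e3).astype(int))
for a in(-.045,-.02,.02,.045):
  print("top a",a,samp("top",[c+a*x+t*y for t in b]))
b2=np.arange(-.084,.0961,.004);print("side b",(b2*1e3).astype(int))
for a in(-.045,-.02,.02,.045):
  print("side a",a,samp("side",[c+a*x+t*y for t in b2]))
a2=np.arange(-.08,.0801,.004);print("a mm",(a2*1e3).astype(int))
for t in(.009,-.009):print("top b",t,samp("top",[c+a*x+t*y for a in a2]))
# tray edges at z=.006
c0=c.copy();c0[2]=.006
print("tray y top a=0.07",samp("top",[c0+.068*x+t*y for t in np.arange(-.124,.125,.004)]))
print("tray x side b=-.09",samp("side",[c0+a*x-.09*y for a in np.arange(-.1,.101,.004)]))
print("tray y side a=.07",samp("side",[c0+.068*x+t*y for t in np.arange(-.124,.125,.004)]))
```

```text
b mm [-96 -92 -88 -83 -79 -75 -71 -67 -63 -59 -55 -51 -47 -43 -39 -35 -31 -27
 -23 -19 -15 -11  -7  -3   0   4   8  12  16  20  24  28  32  36  40  44
  48  52  56  60  64  68  72  76  80  84  88  92  96]
top a -0.045 [137 144 135  96  42  15  36  72  89  81  60  55  68  84 104 131 145 128
  79  25  14  40  77  92  69  32  47  75  87 106 132 130  91  41  14  17
  40  64  72  66  62  65  72  82 106 135 144 145 144]
top a -0.02 [138 145 140 104  46  16  30  56  68  64  59  80 125 143 137 137 144 126
  77  23  14  43  83  98  75  41  44  62  77 106 136 130  88  37  13  19
  42  66  71  64  59  62  93 133 145 143 142 144 144]
top a 0.02 [138 142 129  94  43  12  27  61  71  65  65  94 133 143 125 126 136 113
  61  18  13  45  88  98  74  46  45  55  76 105 128 120  85  37  13  15
  40  65  69  63  59  59  83 125 143 144 144 144 144]
top a 0.045 [140 145 137 105  55  26  36  64  73  65  65  95 134 143 133 135 141 122
  75  36  20  46  89  99  74  43  48  74  91 111 135 135  97  47  28  22
  41  68  72  64  59  60  86 127 143 144 144 145 144]
side b [-84 -80 -76 -72 -67 -63 -59 -55 -51 -47
[... 1562 characters left out ...]
30 103  80  79
  80  77  88 123 143 142 142 144 146 145 141 127 100  77  79  83  78  77
  81  87 106 133 143 146 144 140 131 107  77  70  81  79  73  74  89 122
 142 146 144 145 144 144 145 144 144]
tray x side b=-.09 [167 166 167 167 166 167 164 151 128 113  99  96 112 120 121 120 121 122
 124 126 126 126 127 127 126 126 126 126 127 127 127 127 128 127 126 126
 126 127 126 127 127 127 126 127 132 147 162 167 167 166 167]
tray y side a=.07 [167 166 167 167 167 166 164 152 135 130 140 153 155 152 146 139 131 120
 112 109 109 111 110 110 111 109 111 115 123 128 129 126 122 121 120 117
 112 111 110 111 109 108 110 114 120 123 125 125 126 126 123 113 107 103
 104 105 107 111 119 129 139 145 148]
```

Run:
```python
from h import *
s=st();print(s["joint_positions"])
im=robot.camera("side");cv2.imwrite("pics/raw3.png",im)
for f in("raw2","raw3"):
    im=cv2.imread(f"pics/{f}.png").astype(float)
    br=im[:,:,2]-im[:,:,0]
    for col in(324,328,336,341,345):
        print(f,col,"R-B",br[144:160,col].astype(int),"G",im[144:160,col,1].astype(int))
    for r in (125,130,135,140,145,150): print(r,"R-B",br[r,316:327].astype(int),br[r,342:353].astype(int))
for z in(.0949,.09,.085):print(z,proj("side",[.6228,.1519,z]))
for z in(.07,.065,.06):print(z,proj("side",[.6143,.1534,z]))
```

```text
t 10.97 [0.6183 0.1579 0.1763] F [-7.6646 -2.4668 22.081 ] w 0.0086
[ 0.3585  0.4594 -0.862   1.5296  0.3585  1.3199  0.8953]
raw2 324 R-B [34 33 36 33 22 11  5  5  8 10 11 12 12 12 12 12] G [ 33  32  31  32  43  68  94 110 121 119 103  91  88  85  86  85]
raw2 328 R-B [34 33 34 32 23 10  5  4  8 12 13 13 11 12 12 13] G [32 32 31 31 39 57 76 83 90 96 95 89 86 86 85 86]
raw2 336 R-B [32 33 30 31 23 11  5  4  7 12 13 12 12 11 12 13] G [28 29 29 31 36 49 62 71 83 93 95 90 86 85 85 86]
raw2 341 R-B [32 32 32 33 25 13  7  5  8 12 13 13 12 12 12 12] G [ 32  30  31  28  36  56  80  92  96 100 101  93  87  87  87  87]
raw2 345 R-B [32 32 31 32 26 14  6  5  7 10 11 13 12 12 11 12] G [ 30  33  33  31  37  58  81  95 108 120 115  97  88  86  86  87]
125 R-B [ 5  4  4  5  9 17 28 32 33 34 33] [34 34 32 33 30 23 17 13  8  6  4]
130 R-B [ 2  3  3  4  8 14 25 34 34 34 35] [32 33 32 32 30 18  9  4  3  4  5]
135 R-B [ 2  2  3  3  7 12 25 33 34 35 33] [32 34 33 32 24 14  6  2  0  1  1]
140 R-B [ 0  1  0  1  5 12 24 33 34 35 34] [33 33 33 32 21 10  4  1  0  0 -1]
145 R-B [ 3  3  3  5 10 15 28 33 33 34 
[... 634 characters left out ...]
 11 13 12] G [ 63  60  55  49  50  57  68  85 115 136 128 103  89  86  87  86]
125 R-B [ 4  7 13 26 34 36 37 35 33 33 35] [33 34 33 28 17 16 17 14  8  6  6]
130 R-B [ 2  5 10 22 31 34 34 32 34 33 34] [32 31 25 16 10  4  3  2  3  3  4]
135 R-B [ 2  4  9 21 30 34 34 36 35 33 35] [32 31 24 12  4  1  1  1  1  1  1]
140 R-B [ 0  2  9 18 29 34 33 35 34 34 34] [33 32 25 13  6  2  0  0  1 -1  0]
145 R-B [ 3  3 16 30 32 33 35 35 34 34 33] [32 30 23 11  3  3  3  4  2  2  0]
150 R-B [ 7  9 15 22 31 32 33 34 33 32 33] [32 27 17  9  5  2  4  7 11 12 11]
0.0949 [334.3118 150.0877]
0.09 [334.3039 151.0378]
0.085 [334.296  152.0029]
0.07 [331.9861 154.8005]
0.065 [331.9834 155.7482]
0.06 [331.9807 156.6916]
```

The panel's edge in the picture shows that the edge I took for the tile's far top edge is its near one. That moves the slot centre to y≈.162, about 4 mm more +y, so the panel was landing on the −y lip. I'll lift slightly, shift +y 4 mm and probe again.

```bash
python3 -m creep '[{"x":0,"y":0,"z":0.25,"rx":0,"ry":0,"rz":0,"gripper":0},{"x":0,"y":0.08,"z":0.25,"rx":0,"ry":0,"rz":0,"gripper":0},{"x":0,"y":0.08,"z":0.2,"rx":0,"ry":0,"rz":0,"gripper":0},{"x":0,"y":0.08,"z":0.12,"rx":0,"ry":0,"rz":0,"gripper":0},{"x":0,"y":0.08,"z":0.06,"rx":0,"ry":0,"rz":0,"gripper":0},{"x":0,"y":0.08,"z":0,"rx":0,"ry":0,"rz":0,"gripper":0},{"x":0,"y":0.08,"z":-0.05,"rx":0,"ry":0,"rz":0,"gripper":0},{"x":0,"y":0.08,"z":-0.05,"rx":0,"ry":0,"rz":0,"gripper":0}]' 60
python3 -c "
from h import *
s=st();print(s['wrist_torque'])"
```

```text
time: 12.02
tool_pos: [0.6181, 0.1627, 0.1691]
tool_rot: [[-0.991, 0.132, -0.003], [0.132, 0.991, -0.001], [0.003, -0.001, -1.0]]
contact_force: [0.3, 2.9, 4.0]
width: 0.0082
t 12.03 [0.6181 0.1627 0.1691] F [0.2968 2.9236 3.969 ] w 0.0082
[ 1.1843 -0.041   0.0687]
```

It now goes below the old contact height, with a light +y push from the −y lip. I'll shift 2.5 mm more +y and continue.

```bash
python3 -m creep '[{"x":0,"y":0.05,"z":0,"rx":0,"ry":0,"rz":0,"gripper":0},{"x":0,"y":0.05,"z":-0.05,"rx":0,"ry":0,"rz":0,"gripper":0},{"x":0,"y":0.05,"z":-0.1,"rx":0,"ry":0,"rz":0,"gripper":0},{"x":0,"y":0.05,"z":-0.15,"rx":0,"ry":0,"rz":0,"gripper":0},{"x":0,"y":0.05,"z":-0.2,"rx":0,"ry":0,"rz":0,"gripper":0},{"x":0,"y":0.05,"z":-0.2,"rx":0,"ry":0,"rz":0,"gripper":0}]' 60
python3 -c "
from h import *
s=st();print(s['wrist_torque'])"
```

```text
time: 12.78
tool_pos: [0.6176, 0.1647, 0.1576]
tool_rot: [[-0.991, 0.132, -0.005], [0.132, 0.991, -0.001], [0.005, -0.002, -1.0]]
contact_force: [1.2, 5.4, -0.6]
width: 0.008
t 12.78 [0.6176 0.1647 0.1576] F [ 1.1508  5.4381 -0.5695] w 0.0080
[ 1.7303 -0.4355 -0.2147]
```

In the slot, with no vertical force. I'll ease +y 1.5 mm and keep going down.

```bash
python3 -m creep '[{"x":0,"y":0.03,"z":0,"rx":0,"ry":0,"rz":0,"gripper":0},{"x":0,"y":0.03,"z":-0.05,"rx":0,"ry":0,"rz":0,"gripper":0},{"x":0,"y":0.03,"z":-0.1,"rx":0,"ry":0,"rz":0,"gripper":0},{"x":0,"y":0.03,"z":-0.15,"rx":0,"ry":0,"rz":0,"gripper":0},{"x":0,"y":0.03,"z":-0.2,"rx":0,"ry":0,"rz":0,"gripper":0},{"x":0,"y":0.03,"z":-0.2,"rx":0,"ry":0,"rz":0,"gripper":0}]' 60
python3 -c "
from h import *
s=st();print(s['wrist_torque'])"
```

```text
time: 13.52
tool_pos: [0.6182, 0.1652, 0.1489]
tool_rot: [[-0.991, 0.133, -0.003], [0.133, 0.991, -0.003], [0.003, -0.004, -1.0]]
contact_force: [0.5, 3.5, 5.6]
width: 0.0085
t 13.53 [0.6182 0.1652 0.1489] F [0.4845 3.4903 5.6178] w 0.0085
[ 1.1279 -0.1791 -0.1317]
```

```bash
python3 -m creep '[{"x":0,"y":0.01,"z":-0.02,"rx":0,"ry":0,"rz":0,"gripper":0},{"x":0,"y":0.01,"z":-0.04,"rx":0,"ry":0,"rz":0,"gripper":0},{"x":0,"y":0.01,"z":-0.06,"rx":0,"ry":0,"rz":0,"gripper":0},{"x":0,"y":0.01,"z":-0.08,"rx":0,"ry":0,"rz":0,"gripper":0},{"x":0,"y":0.01,"z":-0.1,"rx":0,"ry":0,"rz":0,"gripper":0},{"x":0,"y":0.01,"z":-0.1,"rx":0,"ry":0,"rz":0,"gripper":0}]' 60
python3 -c "
from h import *
s=st();print(s['wrist_torque'])"
```

```text
time: 14.28
tool_pos: [0.6182, 0.1653, 0.1438]
tool_rot: [[-0.991, 0.133, -0.003], [0.133, 0.991, -0.004], [0.003, -0.004, -1.0]]
contact_force: [2.0, 3.3, 4.8]
width: 0.0085
t 14.28 [0.6182 0.1653 0.1438] F [2.007 3.29  4.811] w 0.0085
[ 0.9839 -0.2213 -0.1135]
```

```bash
python3 -m creep '[{"x":0,"y":0,"z":-0.02,"rx":0,"ry":0,"rz":0,"gripper":0},{"x":0,"y":0,"z":-0.04,"rx":0,"ry":0,"rz":0,"gripper":0},{"x":0,"y":0,"z":-0.06,"rx":0,"ry":0,"rz":0,"gripper":0},{"x":0,"y":0,"z":-0.08,"rx":0,"ry":0,"rz":0,"gripper":0},{"x":0,"y":0,"z":-0.1,"rx":0,"ry":0,"rz":0,"gripper":0},{"x":0,"y":0,"z":-0.1,"rx":0,"ry":0,"rz":0,"gripper":0}]' 60
python3 -c "
from h import *
s=st();print(s['wrist_torque'])"
```

```text
time: 15.02
tool_pos: [0.6181, 0.1653, 0.1387]
tool_rot: [[-0.991, 0.133, -0.004], [0.133, 0.991, -0.004], [0.003, -0.004, -1.0]]
contact_force: [1.3, 2.7, 4.5]
width: 0.0085
t 15.03 [0.6181 0.1653 0.1387] F [1.3102 2.6854 4.4813] w 0.0085
[ 0.9452 -0.1927 -0.1074]
```

```bash
python3 -m creep '[{"x":0,"y":0,"z":-0.02,"rx":0,"ry":0,"rz":0,"gripper":0},{"x":0,"y":0,"z":-0.04,"rx":0,"ry":0,"rz":0,"gripper":0},{"x":0,"y":0,"z":-0.06,"rx":0,"ry":0,"rz":0,"gripper":0},{"x":0,"y":0,"z":-0.08,"rx":0,"ry":0,"rz":0,"gripper":0},{"x":0,"y":0,"z":-0.1,"rx":0,"ry":0,"rz":0,"gripper":0},{"x":0,"y":0,"z":-0.1,"rx":0,"ry":0,"rz":0,"gripper":0}]' 60
python3 -c "
from h import *
s=st();print(s['wrist_torque'])"
```

```text
time: 15.78
tool_pos: [0.6184, 0.1658, 0.1372]
tool_rot: [[-0.991, 0.132, -0.002], [0.132, 0.991, -0.005], [0.001, -0.005, -1.0]]
contact_force: [-4.1, 0.9, 20.3]
width: 0.0083
t 15.78 [0.6184 0.1658 0.1372] F [-4.0546  0.8981 20.3387] w 0.0083
[ 0.2584  1.0368 -0.1117]
```

Vertical force jumped from 4.5 to 20 N within 1.5 mm of travel, well above the clip's 10 N. That looks like the depth stop. I'll press 1.5 mm more to confirm it's stiff.

```bash
python3 -m creep '[{"x":0,"y":0,"z":-0.015,"rx":0,"ry":0,"rz":0,"gripper":0},{"x":0,"y":0,"z":-0.03,"rx":0,"ry":0,"rz":0,"gripper":0},{"x":0,"y":0,"z":-0.03,"rx":0,"ry":0,"rz":0,"gripper":0}]' 60
python3 -c "
from h import *
s=st();print(s['wrist_torque'])"
```

```text
time: 16.15
tool_pos: [0.6185, 0.1659, 0.1368]
tool_rot: [[-0.991, 0.132, -0.001], [0.132, 0.991, -0.005], [0.001, -0.005, -1.0]]
contact_force: [-6.1, 1.7, 25.4]
width: 0.0085
t 16.15 [0.6185 0.1659 0.1368] F [-6.11    1.6879 25.3621] w 0.0085
[ 0.0076  1.4419 -0.1611]
```

It's stiff (only 0.4 mm more, to 25 N), so the panel is on the stop. I'll ease the push, open partway so the fingers stay clear of the tiles, then check.

```bash
python3 -m creep '[{"x":0,"y":0,"z":0.05,"rx":0,"ry":0,"rz":0,"gripper":0},{"x":0,"y":0,"z":0.09,"rx":0,"ry":0,"rz":0,"gripper":0},{"x":0,"y":0,"z":0.09,"rx":0,"ry":0,"rz":0,"gripper":0.15},{"x":0,"y":0,"z":0.09,"rx":0,"ry":0,"rz":0,"gripper":0.3},{"x":0,"y":0,"z":0.09,"rx":0,"ry":0,"rz":0,"gripper":0.3},{"x":0,"y":0,"z":0.09,"rx":0,"ry":0,"rz":0,"gripper":0.3}]' 60
python3 - <<'E'
from h import *
s=st();print(s['wrist_torque'])
im=robot.camera("side");cv2.imwrite("pics/raw4.png",im);br=im[:,:,2].astype(int)-im[:,:,0]
print("col332-336 rows118-140",[list(br[118:140,c]) for c in(324,342)])
for r in(130,136,142,148):print(r,br[r,314:326],br[r,338:352])
E
```

```text
time: 16.9
tool_pos: [0.6176, 0.1652, 0.1358]
tool_rot: [[-0.991, 0.133, -0.005], [0.133, 0.991, -0.004], [0.005, -0.005, -1.0]]
contact_force: [0.1, -0.0, 0.0]
width: 0.0255
t 16.90 [0.6176 0.1652 0.1358] F [ 0.0819 -0.009   0.0033] w 0.0255
[-0.0112  0.0396 -0.0068]
col332-336 rows118-140 [[np.int64(2), np.int64(2), np.int64(3), np.int64(3), np.int64(3), np.int64(3), np.int64(2), np.int64(2), np.int64(2), np.int64(3), np.int64(4), np.int64(7), np.int64(15), np.int64(25), np.int64(35), np.int64(32), np.int64(34), np.int64(33), np.int64(34), np.int64(35), np.int64(34), np.int64(33)], [np.int64(10), np.int64(11), np.int64(11), np.int64(11), np.int64(11), np.int64(10), np.int64(11), np.int64(12), np.int64(11), np.int64(10), np.int64(10), np.int64(14), np.int64(23), np.int64(33), np.int64(33), np.int64(34), np.int64(31), np.int64(31), np.int64(33), np.int64(32), np.int64(31), np.int64(31)]]
130 [ 3  2  5 11 17 21 22 22 22 20 15 15] [21 22 20 20 23 28 27 20 10  5  4  3  3  4]
136 [ 1  1  2  4  8 22 32 32 34 32 34 34] [33 32 33 33 33 30 22 13  5  1  0  0 -1  0]
142 [-1  0  0  4 15 29 33 34 34 33 34 34] [33 35 32 32 32 30 19 12  5  2  1  1  1  0]
148 [ 1  4  6  8 16 23 33 33 33 35 34 34] [33 33 33 33 33 27 16  6  3  3  5  8 12 12]
```

The panel stands free (zero force), with its top edge level in the image at rows 129.7–130 on both sides. Next: straight up, then over to the gate grip with the fingers open.

```bash
python3 -m creep '[{"x":0,"y":0,"z":0.1,"rx":0,"ry":0,"rz":0,"gripper":0.3},{"x":0,"y":0,"z":0.4,"rx":0,"ry":0,"rz":0,"gripper":0.3},{"x":0,"y":0,"z":1.0,"rx":0,"ry":0,"rz":0,"gripper":0.3},{"x":0,"y":0,"z":1.8,"rx":0,"ry":0,"rz":0,"gripper":0.3},{"x":0,"y":0,"z":2.6,"rx":0,"ry":0,"rz":0,"gripper":0.3},{"x":0,"y":0,"z":3.3,"rx":0,"ry":0,"rz":0,"gripper":0.6},{"x":-0.5,"y":-0.1,"z":3.3,"rx":0,"ry":0,"rz":0,"gripper":1},{"x":-1.2,"y":-0.25,"z":3.3,"rx":0,"ry":0,"rz":0,"gripper":1},{"x":-2.0,"y":-0.4,"z":3.3,"rx":0,"ry":0,"rz":0,"gripper":1},{"x":-2.5,"y":-0.5,"z":3.0,"rx":0,"ry":0,"rz":0,"gripper":1},{"x":-2.72,"y":-0.54,"z":2.4,"rx":0,"ry":0,"rz":0,"gripper":1},{"x":-2.72,"y":-0.54,"z":1.8,"rx":0,"ry":0,"rz":0,"gripper":1}]' 20
python3 - <<'E'
from h import *
s=st();print(s['joint_positions']);plan([.4815,.138,.078],down(np.radians(172.5)))
im=robot.camera("side");cv2.imwrite("pics/raw5.png",im);br=im[:,:,2].astype(int)-im[:,:,0]
for r in(136,148):print(r,br[r,314:326],br[r,338:352])
print(br[118:140,324],br[118:140,342],br[118:140,333])
m=np.hstack([crop(im,275,105,85,90,6),crop(robot.camera("top"),205,150,48,90,6)]);cv2.imwrite("pics/gg.png",m)
E
```

```text
time: 18.45
tool_pos: [0.4816, 0.1387, 0.2272]
tool_rot: [[-0.991, 0.132, -0.001], [0.132, 0.991, -0.006], [0.0, -0.006, -1.0]]
contact_force: [0.1, 0.1, -0.4]
width: 0.0854
t 18.45 [0.4816 0.1387 0.2272] F [ 0.0696  0.1101 -0.4222] w 0.0854
[ 0.5906  0.0616 -0.9493  1.7889  0.0567  1.3202  1.0661]
xyz [-0.002 -0.014 -2.984] rot [ 0.04  -0.008  0.013]
136 [ 1  1  2  4  8 22 34 32 33 33 34 35] [35 35 33 33 33 30 22 13  5  2  0 -1  0  0]
148 [ 1  4  5  9 14 25 31 34 33 35 34 35] [33 34 34 34 33 28 16  6  2  4  5  8 12 13]
[ 1  2  2  3  3  3  2  1  2  2  3  8 24 37 38 34 34 32 34 34 34 34] [10 10 11 11 11 10 11 10 10 11 11 19 38 44 38 34 32 32 33 32 33 33] [ 3  2  1  2  2  3  3  3  4  5  4  9 23 35 36 32 32 32 32 33 33 31]
```

View pics/gg.png

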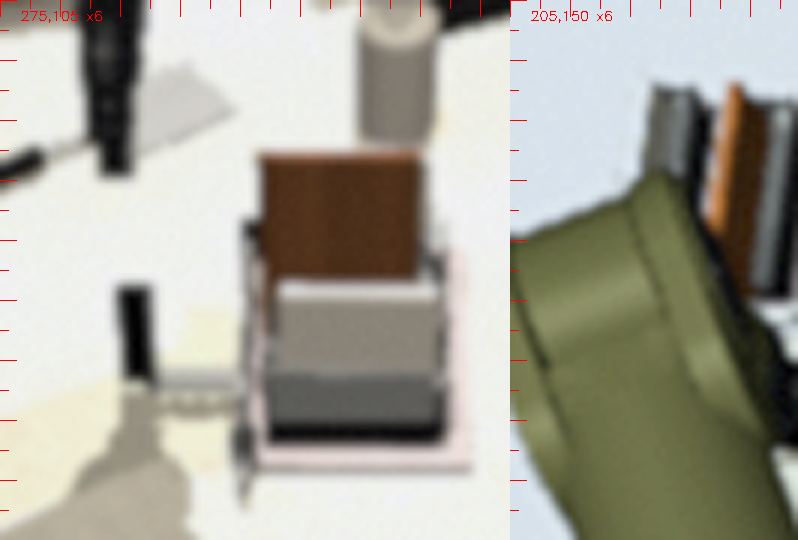

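The panel stands upright and level in the middle slot, and the tiles are in place. A brown sliver at about (319,150–161) suggests its −x end sticks out past the slot wall. I'll measure its position along the slot.

Run:
```python
from h import *
im=cv2.imread("pics/raw5.png").astype(int);br=im[:,:,2]-im[:,:,0]
for r in range(146,170,2):print(r,"RB",br[r,314:326],"G",im[r,314:326,1])
for r in(168,171,174,176,178):print("wall",r,im[r,314:326,1],im[r,343:354,1])
print("row132-140 right of tileA",im[138,343:354,1],im[142,343:354,1],im[146,343:354,1])
for r in range(148,154):print("lip",r,im[r,314:354,1])
```

```text
146 RB [ 0  2  4  6 17 29 32 34 33 34 34 35] G [144 114  91  61  31  27  30  32  33  34  32  33]
148 RB [ 1  4  5  9 14 25 31 34 33 35 34 35] G [149 119  92  80  64  41  30  31  34  33  33  34]
150 RB [ 1  4  6 10 15 22 30 32 29 28 28 29] G [150 122 100 103  89  55  32  33  37  38  38  37]
152 RB [ 1  4  5  9 15 23 24 14  7  6  6  6] G [150 122  97  99  86  55  48  80 109 119 118 115]
154 RB [ 3  6  6 10 18 22 18 11  8  7  7  6] G [154 131  95  80  74  54  57  87 114 123 123 123]
156 RB [ 3  5  5  9 17 19 12  9 11 12 12 12] G [153 129  98  80  73  56  54  71  85  89  90  89]
158 RB [12  8  6  8 15 16 12  8 11 12 12 13] G [149 121  96  91  87  64  56  69  82  88  87  88]
160 RB [12  9  6 10 13 14  9  8 11 12 12 12] G [140 104  84  95  96  74  64  73  84  87  88  89]
162 RB [14  8  6  8 10  8  5  7 10 12 12 12] G [139 103  83  99 107  92  86  87  88  88  88  87]
164 RB [12  9  6  8  9  6  5  7 10 11 13 12] G [134 101  90 107 101  78  77  84  89  89  88  89]
166 RB [8 6 6 8 8 5 3 5 5 7 7 7] G [120  97  89  99  93  77  79  82  85  87  85  87]
168 RB [6 5 6 9 7 4 4 2 3 3 3 3] G [119 112  
[... 1060 characters left out ...]
147 151 157]
lip 150 [150 122 100 103  89  55  32  33  37  38  38  37  36  36  36  34  33  34
  32  33  32  34  34  35  33  36  34  34  35  38  60  83  84  65  62  98
 130 144 149 156]
lip 151 [150 123 101 103  89  54  38  51  68  74  74  70  66  62  61  60  60  58
  59  60  60  59  60  61  61  60  59  60  59  62  79 101 100  78  73 101
 130 143 147 155]
lip 152 [150 122  97  99  86  55  48  80 109 119 118 115 108 105 105 105 105 104
 104 104 104 104 104 104 104 104 105 105 104 104 112 123 122 104  92 115
 134 143 147 156]
lip 153 [150 123  94  89  81  55  56  94 128 138 139 137 134 132 132 132 132 132
 131 132 132 133 132 133 135 134 134 135 134 135 137 140 138 122 105 120
 136 144 149 156]
```

Against the slot's own −y lip, now clearly visible in front of the panel (px 321.0–347.6, centre about 334.3), the panel's centre is at px 331.2. That puts it about 11.5 mm too far towards −x, so my earlier x shift was wrong. I'll regrip it, slide it +x along the slot and reseat it.

```bash
python3 -m creep '[{"x":0,"y":0,"z":0.7,"rx":0,"ry":0,"rz":0,"gripper":0.6},{"x":0.3,"y":0.06,"z":1.5,"rx":0,"ry":0,"rz":0,"gripper":0.35},{"x":1.1,"y":0.22,"z":1.5,"rx":0,"ry":0,"rz":0,"gripper":0.35},{"x":1.9,"y":0.38,"z":1.5,"rx":0,"ry":0,"rz":0,"gripper":0.35},{"x":2.5,"y":0.5,"z":1.5,"rx":0,"ry":0,"rz":0,"gripper":0.35},{"x":2.72,"y":0.54,"z":1.5,"rx":0,"ry":0,"rz":0,"gripper":0.35},{"x":2.72,"y":0.54,"z":1.3,"rx":0,"ry":0,"rz":0,"gripper":0.35},{"x":2.72,"y":0.54,"z":0.8,"rx":0,"ry":0,"rz":0,"gripper":0.35},{"x":2.72,"y":0.54,"z":0.2,"rx":0,"ry":0,"rz":0,"gripper":0.35},{"x":2.72,"y":0.54,"z":-0.5,"rx":0,"ry":0,"rz":0,"gripper":0.35},{"x":2.72,"y":0.54,"z":-1.2,"rx":0,"ry":0,"rz":0,"gripper":0.35},{"x":2.72,"y":0.54,"z":-1.5,"rx":0,"ry":0,"rz":0,"gripper":0.35}]' 60
python3 -m creep '[{"x":0,"y":0,"z":-0.25,"rx":0,"ry":0,"rz":0,"gripper":0.35},{"x":0,"y":0,"z":-0.3,"rx":0,"ry":0,"rz":0,"gripper":0.2},{"x":0,"y":0,"z":-0.3,"rx":0,"ry":0,"rz":0,"gripper":0},{"x":0,"y":0,"z":-0.3,"rx":0,"ry":0,"rz":0,"gripper":0},{"x":0,"y":0,"z":-0.3,"rx":0,"ry":0,"rz":0,"gripper":0},{"x":0,"y":0,"z":-0.3,"rx":0,"ry":0,"rz":0,"gripper":0}]' 60
```

```text
time: 20.05
tool_pos: [0.6159, 0.1646, 0.1498]
tool_rot: [[-0.991, 0.132, -0.007], [0.132, 0.991, -0.005], [0.006, -0.006, -1.0]]
contact_force: [-0.4, 0.7, 1.0]
width: 0.0298
time: 20.8
tool_pos: [0.6181, 0.1656, 0.1369]
tool_rot: [[-0.991, 0.133, -0.004], [0.133, 0.991, -0.003], [0.003, -0.004, -1.0]]
contact_force: [-0.6, -0.0, 1.2]
width: 0.0083
```

```bash
python3 -m creep '[{"x":0.04,"y":-0.005,"z":0,"rx":0,"ry":0,"rz":0,"gripper":0},{"x":0.08,"y":-0.01,"z":0,"rx":0,"ry":0,"rz":0,"gripper":0},{"x":0.12,"y":-0.015,"z":0,"rx":0,"ry":0,"rz":0,"gripper":0},{"x":0.16,"y":-0.02,"z":0,"rx":0,"ry":0,"rz":0,"gripper":0},{"x":0.2,"y":-0.027,"z":0,"rx":0,"ry":0,"rz":0,"gripper":0},{"x":0.24,"y":-0.03,"z":0,"rx":0,"ry":0,"rz":0,"gripper":0},{"x":0.24,"y":-0.03,"z":0,"rx":0,"ry":0,"rz":0,"gripper":0}]' 60
python3 - <<'E'
from h import *
s=st();im=robot.camera("side").astype(int);br=im[:,:,2]-im[:,:,0]
for r in(144,148,150):print(r,"RB",br[r,314:326],br[r,338:352])
print(im[152,314:354,1])
E
```

```text
time: 21.68
tool_pos: [0.6274, 0.165, 0.1377]
tool_rot: [[-0.991, 0.131, -0.009], [0.131, 0.991, -0.004], [0.009, -0.005, -1.0]]
contact_force: [-8.9, -1.2, 11.1]
width: 0.008
t 21.68 [0.6274 0.165  0.1377] F [-8.8879 -1.2386 11.121 ] w 0.0080
144 RB [-1 -1  1  2  5 10 20 30 32 33 35 33] [33 34 33 34 32 34 29 20  9  3  1  3  1  1]
148 RB [ 1  5  5  7 10 15 22 32 32 34 34 33] [32 33 34 33 33 34 31 21 12  6  4  8 11 12]
150 RB [ 1  5  6  7 11 15 22 31 32 31 33 33] [31 33 32 34 32 31 26 16  7  3  4  7 11 12]
[148 121  99 117 123  90  51  53  71  77  77  73  71  71  70  68  70  69
  68  69  69  68  69  68  68  71  76  79  79  79  79  89  99  90  83 105
 123 129 136 150]
```

The panel's bottom lags because the clip and rubber hold it. Better to lift about 22 mm, clear of the clip but still guided by the walls, and measure there.

```bash
python3 -m creep '[{"x":0.0,"y":0,"z":0.05,"rx":0,"ry":0,"rz":0,"gripper":0},{"x":0,"y":0,"z":0.12,"rx":0,"ry":0,"rz":0,"gripper":0},{"x":0,"y":0,"z":0.2,"rx":0,"ry":0,"rz":0,"gripper":0},{"x":0,"y":0,"z":0.28,"rx":0,"ry":0,"rz":0,"gripper":0},{"x":0,"y":0,"z":0.36,"rx":0,"ry":0,"rz":0,"gripper":0},{"x":0,"y":0,"z":0.44,"rx":0,"ry":0,"rz":0,"gripper":0},{"x":0,"y":0,"z":0.44,"rx":0,"ry":0,"rz":0,"gripper":0}]' 60
python3 - <<'E'
from h import *
s=st();print(s["wrist_torque"]);im=robot.camera("side");cv2.imwrite("pics/raw6.png",im);im=im.astype(int);br=im[:,:,2]-im[:,:,0]
def edge(v,lo,hi,k):  # subpixel half crossing
    t=17
    for i in range(lo,hi):
        if (v[i]-t)*(v[i+1]-t)<=0 and v[i]!=v[i+1]:return i+(t-v[i])/(v[i+1]-v[i])
for r in range(128,152,3):
    v=br[r];print(r,edge(v,314,330,0),edge(v[::-1],639-352,639-338,0) and 639-edge(v[::-1],639-352,639-338,0))
for c in(323,326,339,342):print(c,edge(br[:,c],112,136,0))
print(im[152,314:354,1]);print(im[153,314:354,1])
E
```

```text
time: 22.6
tool_pos: [0.6305, 0.1646, 0.1595]
tool_rot: [[-0.991, 0.132, -0.002], [0.132, 0.991, -0.003], [0.002, -0.003, -1.0]]
contact_force: [0.5, -0.4, -0.9]
width: 0.0086
t 22.60 [0.6305 0.1646 0.1595] F [ 0.4794 -0.4346 -0.8654] w 0.0086
[-0.0421 -0.0181  0.0232]
128 321.6666666666667 347.54545454545456
131 321.53846153846155 347.0833333333333
134 321.6666666666667 346.90909090909093
137 321.3076923076923 346.45454545454544
140 321.38461538461536 346.09090909090907
143 320.85714285714283 346.2
146 320.3333333333333 345.8181818181818
149 320.6 346.25
323 123.64285714285714
326 123.76923076923077
339 135.2
342 124.57142857142857
[148 121 100 118 132 113  71  56  69  75  76  75  71  70  69  70  70  68
  69  67  68  68  68  68  68  71  74  79  79  79  78  83  91  91  86 105
 123 128 136 150]
[148 122  97 110 129 111  75  68  86  93  94  92  91  91  91  90  90  89
  90  89  89  89  89  90  90  95 101 104 106 105 105 108 114 111  97 108
 124 130 137 150]
```

The panel is free again, with its bottom centre at px 333.2 (target about 333.7). It has pitched about 2° in the grip (bottom towards −x). I'll correct that with a −2° turn about y and a small x trim, then go down again.

```bash
python3 -m creep '[{"x":-0.015,"y":0,"z":0,"rx":0.02,"ry":-0.13,"rz":0,"gripper":0},{"x":-0.03,"y":0,"z":0,"rx":0.03,"ry":-0.25,"rz":0,"gripper":0},{"x":-0.03,"y":0,"z":0,"rx":0.03,"ry":-0.25,"rz":0,"gripper":0}]' 60
python3 - <<'E'
from h import *
s=st();im=robot.camera("side").astype(int);br=im[:,:,2]-im[:,:,0]
def edge(v,lo,hi):
    for i in range(lo,hi):
        if (v[i]-17)*(v[i+1]-17)<=0 and v[i]!=v[i+1]:return i+(17-v[i])/(v[i+1]-v[i])
for r in range(128,152,3):
    v=br[r];a=edge(v,314,330);b=639-edge(v[::-1],639-352,639-338);print(r,"%.2f %.2f %.2f"%(a,b,(a+b)/2))
for c in(322,323,324,326,328,341,342,343):print(c,edge(im[:,c,1]*-1+77,112,136))
E
```

```text
time: 23.02
tool_pos: [0.6278, 0.164, 0.1584]
tool_rot: [[-0.991, 0.132, 0.031], [0.132, 0.991, 0.0], [-0.031, 0.004, -1.0]]
contact_force: [-0.1, -0.1, -0.0]
width: 0.0081
t 23.02 [0.6278 0.164  0.1584] F [-0.0506 -0.0715 -0.0197] w 0.0081
128 320.58 346.80 333.69
131 320.58 346.09 333.34
134 320.67 346.10 333.38
137 320.58 346.00 333.29
140 320.67 345.82 333.24
143 320.36 345.50 332.93
146 320.10 345.58 332.84
149 320.50 346.23 333.37
322 126.12
323 126.25
324 126.25925925925925
326 125.97674418604652
328 125.85365853658537
341 125.375
342 125.78947368421052
343 126.28
```

It's straight now: top edge rows 126.1 on the left and 125.4–126.3 on the right, centre px about 333.3. Descending gently.

```bash
python3 -m creep '[{"x":0.02,"y":0,"z":-0.05,"rx":0,"ry":0,"rz":0,"gripper":0},{"x":0.02,"y":0,"z":-0.1,"rx":0,"ry":0,"rz":0,"gripper":0},{"x":0.02,"y":0,"z":-0.15,"rx":0,"ry":0,"rz":0,"gripper":0},{"x":0.02,"y":0,"z":-0.2,"rx":0,"ry":0,"rz":0,"gripper":0},{"x":0.02,"y":0,"z":-0.25,"rx":0,"ry":0,"rz":0,"gripper":0},{"x":0.02,"y":0,"z":-0.29,"rx":0,"ry":0,"rz":0,"gripper":0},{"x":0.02,"y":0,"z":-0.33,"rx":0,"ry":0,"rz":0,"gripper":0},{"x":0.02,"y":0,"z":-0.36,"rx":0,"ry":0,"rz":0,"gripper":0},{"x":0.02,"y":0,"z":-0.38,"rx":0,"ry":0,"rz":0,"gripper":0},{"x":0.02,"y":0,"z":-0.38,"rx":0,"ry":0,"rz":0,"gripper":0}]' 60
```

```text
time: 24.32
tool_pos: [0.6291, 0.1639, 0.139]
tool_rot: [[-0.991, 0.132, 0.03], [0.132, 0.991, 0.0], [-0.03, 0.004, -1.0]]
contact_force: [-0.0, -3.9, 0.0]
width: 0.0081
```

```bash
python3 -m creep '[{"x":0,"y":0,"z":-0.02,"rx":0,"ry":0,"rz":0,"gripper":0},{"x":0,"y":0,"z":-0.04,"rx":0,"ry":0,"rz":0,"gripper":0},{"x":0,"y":0,"z":-0.06,"rx":0,"ry":0,"rz":0,"gripper":0},{"x":0,"y":0,"z":-0.08,"rx":0,"ry":0,"rz":0,"gripper":0},{"x":0,"y":0,"z":-0.08,"rx":0,"ry":0,"rz":0,"gripper":0}]' 60
python3 -c "
from h import *
s=st();print(s['wrist_torque'])"
```

```text
time: 24.95
tool_pos: [0.6293, 0.1644, 0.1368]
tool_rot: [[-0.991, 0.132, 0.031], [0.132, 0.991, 0.0], [-0.031, 0.005, -1.0]]
contact_force: [-3.7, -4.8, 9.1]
width: 0.0084
t 24.95 [0.6293 0.1644 0.1368] F [-3.6857 -4.7683  9.062 ] w 0.0084
[-1.4527  0.8431 -0.0422]
```

```bash
python3 -m creep '[{"x":0,"y":-0.01,"z":-0.02,"rx":0,"ry":0,"rz":0,"gripper":0},{"x":0,"y":-0.02,"z":-0.04,"rx":0,"ry":0,"rz":0,"gripper":0},{"x":0,"y":-0.02,"z":-0.06,"rx":0,"ry":0,"rz":0,"gripper":0},{"x":0,"y":-0.02,"z":-0.06,"rx":0,"ry":0,"rz":0,"gripper":0}]' 60
python3 -c "
from h import *
s=st();print(s['wrist_torque'])"
```

```text
time: 25.45
tool_pos: [0.6294, 0.1644, 0.136]
tool_rot: [[-0.991, 0.132, 0.032], [0.132, 0.991, 0.001], [-0.032, 0.005, -0.999]]
contact_force: [-7.4, -5.3, 17.9]
width: 0.0084
t 25.45 [0.6294 0.1644 0.136 ] F [-7.4375 -5.3344 17.8886] w 0.0084
[-1.601   1.6488 -0.0908]
```

```bash
python3 -m creep '[{"x":0,"y":-0.01,"z":-0.02,"rx":0,"ry":0,"rz":0,"gripper":0},{"x":0,"y":-0.02,"z":-0.04,"rx":0,"ry":0,"rz":0,"gripper":0},{"x":0,"y":-0.02,"z":-0.05,"rx":0,"ry":0,"rz":0,"gripper":0},{"x":0,"y":-0.02,"z":-0.05,"rx":0,"ry":0,"rz":0,"gripper":0}]' 60
python3 - <<'E'
from h import *
s=st();print(s['wrist_torque'])
im=robot.camera("side").astype(int);br=im[:,:,2]-im[:,:,0];cv2.imwrite("pics/raw7.png",im)
def edge(v,lo,hi):
    for i in range(lo,hi):
        if (v[i]-17)*(v[i+1]-17)<=0 and v[i]!=v[i+1]:return i+(17-v[i])/(v[i+1]-v[i])
for r in range(132,152,3):
    v=br[r];a=edge(v,314,330);b=639-edge(v[::-1],639-352,639-338);print(r,"%.2f %.2f %.2f"%(a,b,(a+b)/2))
rows=[edge(br[:,c],112,140) for c in(322,324,326)];print(rows)
y0=.1644-.0045+.0037
for z in(.17,.175,.18,.185):print(z,proj("side",[.59,y0,z]))
# reference: raw2 free hang, TCP (.6268,.1564,.2065)
b2=cv2.imread("pics/raw2.png").astype(int);b2=b2[:,:,2]-b2[:,:,0]
print("raw2 top",[edge(b2[:,c],108,130) for c in(324,326,328)],[(z,proj("side",[.59,.1564-.0045+.0045,z])[1]) for z in(.24,.25,.26)])
E
```

```text
time: 25.95
tool_pos: [0.6295, 0.1643, 0.1354]
tool_rot: [[-0.991, 0.131, 0.033], [0.132, 0.991, 0.001], [-0.033, 0.006, -0.999]]
contact_force: [-9.4, -4.6, 26.1]
width: 0.008
t 25.95 [0.6295 0.1643 0.1354] F [-9.3719 -4.5699 26.0514] w 0.0080
[-1.7246  2.3579 -0.1083]
132 321.07 347.27 334.17
135 321.38 346.45 333.92
138 321.38 346.33 333.86
141 321.33 346.17 333.75
144 321.25 346.33 333.79
147 320.78 346.44 333.61
150 320.80 346.45 333.63
[np.float64(129.30769230769232), np.float64(129.46153846153845), np.float64(130.1818181818182)]
0.17 [325.0104 133.6122]
0.175 [324.9968 132.5682]
0.18 [324.983  131.5192]
0.185 [324.9692 130.4652]
raw2 top [np.float64(115.78571428571429), np.float64(115.92307692307692), np.float64(116.5)] [(0.24, np.float64(119.86896304077908)), (0.25, np.float64(117.63025402922544)), (0.26, np.float64(115.3694351948901))][ WARN:0@1.937] global loadsave.cpp:1063 imwrite_ Unsupported depth image for selected encoder is fallbacked to CV_8U.
```

The stop is stiff again at the same height. Relative to the lip-rim contact (TCP .176), the bottom is now about 40 mm below the rim. That's roughly 10 mm above the slot bottom, inside the stop's 0–14 mm range, and the lateral force did not grow as it would on the clip. The panel centre is at px 333.7 and it stands straight. I'll ease off and release.

```bash
python3 -m creep '[{"x":0,"y":0,"z":0.06,"rx":0,"ry":0,"rz":0,"gripper":0},{"x":0,"y":0,"z":0.11,"rx":0,"ry":0,"rz":0,"gripper":0},{"x":0,"y":0,"z":0.11,"rx":0,"ry":0,"rz":0,"gripper":0.15},{"x":0,"y":0,"z":0.11,"rx":0,"ry":0,"rz":0,"gripper":0.3},{"x":0,"y":0,"z":0.11,"rx":0,"ry":0,"rz":0,"gripper":0.3},{"x":0,"y":0,"z":0.11,"rx":0,"ry":0,"rz":0,"gripper":0.3}]' 60
cat > e.py <<'E'
from h import *
s=st();im=robot.camera("side");cv2.imwrite("pics/raw8.png",im);im=im.astype(int);br=im[:,:,2]-im[:,:,0]
def edge(v,lo,hi):
    for i in range(lo,hi):
        if (v[i]-17)*(v[i+1]-17)<=0 and v[i]!=v[i+1]:return i+(17-v[i])/(v[i+1]-v[i])
for r in(132,135,138,141,144,147,150):
    v=br[r];a=edge(v,314,330);b=639-edge(v[::-1],639-352,639-338);print(r,"%.2f %.2f %.2f"%(a,b,(a+b)/2))
print("top",[round(edge(br[:,c],112,140),2) for c in(322,324,326,341,343,344)])
for r in(151,152,153,154):print(r,im[r,316:352,1])
E
python3 e.py
```

```text
time: 26.75
tool_pos: [0.6292, 0.1624, 0.135]
tool_rot: [[-0.991, 0.132, 0.03], [0.132, 0.991, 0.001], [-0.03, 0.005, -1.0]]
contact_force: [0.3, -0.5, -0.5]
width: 0.0255
t 26.75 [0.6292 0.1624 0.135 ] F [ 0.2776 -0.4626 -0.493 ] w 0.0255
132 320.75 346.64 333.70
135 321.08 346.18 333.63
138 321.00 346.08 333.54
141 321.00 346.11 333.56
144 320.57 346.00 333.29
147 320.40 346.40 333.40
150 320.60 346.42 333.51
top [np.float64(129.23), np.float64(128.91), np.float64(129.33), np.float64(129.62), np.float64(129.18), np.float64(129.0)]
151 [104 122 137 121  81  49  46  50  51  49  45  45  46  44  45  43  44  44
  42  42  44  43  44  44  45  44  46  51  56  57  58  57  67  97 122 132]
152 [100 118 133 116  80  61  70  77  76  75  72  70  69  69  70  69  69  68
  68  68  67  69  72  74  75  72  78  92 101 102 102  94  86 106 124 130]
153 [ 97 112 130 114  81  71  88  93  94  92  92  90  90  90  91  90  90  90
  90  91  90  92  96 101 101  98 105 122 131 134 132 119  99 109 126 131]
154 [ 98 106 127 113  80  74  90  96  96  96  96  96  95  96  95  95  95  95
  96  95  96  98 101 106 105 102 109 119 126 128 127 113  95 106 124 132]
```

Released with zero force: level top edge, centre px 333.5. Up and over to the gate, then another check without the gripper's shadow.

```bash
python3 -m creep '[{"x":0,"y":0,"z":0.1,"rx":0,"ry":0,"rz":0,"gripper":0.3},{"x":0,"y":0,"z":0.4,"rx":0,"ry":0,"rz":0,"gripper":0.3},{"x":0,"y":0,"z":1.0,"rx":0,"ry":0,"rz":0,"gripper":0.3},{"x":0,"y":0,"z":1.8,"rx":0,"ry":0,"rz":0,"gripper":0.3},{"x":0,"y":0,"z":2.6,"rx":0,"ry":0,"rz":0,"gripper":0.3},{"x":0,"y":0,"z":3.3,"rx":0,"ry":0.1,"rz":0,"gripper":0.6},{"x":-0.5,"y":-0.1,"z":3.3,"rx":0,"ry":0.22,"rz":0,"gripper":1},{"x":-1.3,"y":-0.25,"z":3.3,"rx":0,"ry":0.22,"rz":0,"gripper":1},{"x":-2.1,"y":-0.4,"z":3.3,"rx":0,"ry":0.22,"rz":0,"gripper":1},{"x":-2.7,"y":-0.46,"z":3.0,"rx":0,"ry":0.22,"rz":0,"gripper":1},{"x":-2.95,"y":-0.49,"z":2.4,"rx":0,"ry":0.22,"rz":0,"gripper":1},{"x":-2.95,"y":-0.49,"z":1.8,"rx":0,"ry":0.22,"rz":0,"gripper":1}]' 20
python3 e.py; python3 -c "
from h import *
plan([.4815,.138,.078],down(np.radians(172.5)))
cv2.imwrite('pics/f1.png',crop(cv2.imread('pics/raw8.png'),285,110,75,85,7))"
```

```text
time: 28.3
tool_pos: [0.4815, 0.1377, 0.2262]
tool_rot: [[-0.991, 0.132, 0.003], [0.132, 0.991, -0.002], [-0.003, -0.001, -1.0]]
contact_force: [0.8, 0.1, -0.6]
width: 0.0854
t 28.30 [0.4815 0.1377 0.2262] F [ 0.8002  0.1042 -0.6184] w 0.0854
132 320.60 346.77 333.68
135 321.00 346.23 333.62
138 321.08 346.09 333.58
141 321.00 346.20 333.60
144 320.71 346.11 333.41
147 320.56 346.40 333.48
150 320.67 346.45 333.56
top [np.float64(129.14), np.float64(129.06), np.float64(129.0), np.float64(129.0), np.float64(129.06), np.float64(129.0)]
151 [103 122 138 121  81  56  66  72  73  72  63  61  61  61  62  59  60  60
  59  59  58  59  59  60  60  61  59  59  59  58  59  58  69 101 130 143]
152 [100 118 133 116  82  83 107 119 119 115 109 106 105 105 104 105 105 105
 104 105 104 105 105 104 105 105 104 104 103 104 104  96  89 112 133 142]
153 [ 97 111 130 113  85  96 126 138 139 137 133 132 132 132 133 132 132 132
 132 132 133 134 134 134 135 134 134 134 134 135 132 120 101 114 134 144]
154 [ 98 105 126 112  83  89 113 122 123 123 122 122 123 122 122 122 122 122
 122 123 125 126 126 127 128 127 128 128 129 129 127 114  97 111 134 146]
xyz [ 0.039  0.02  -2.884] rot [ 0.012 -0.023  0.013]
```

View pics/f1.png

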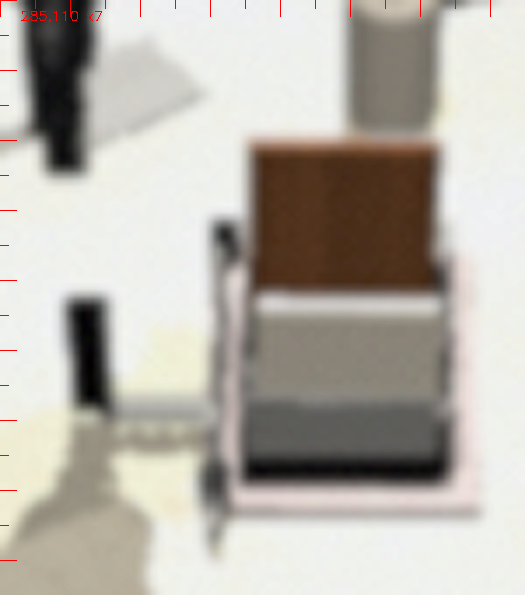

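The view shows the panel upright and centred: brown px 320.6–346.4 over the lit lip at 320.9–347.5, with the sliver gone. Its top edge reads 0.5 px higher than at the first seating. I'll check in the top view whether that comes from y/lean or from height.

Run:
```python
from h import *
im=robot.camera("top");cv2.imwrite("pics/top8.png",im)
old=cv2.imread("pics/gg.png")[:,510:];old=cv2.resize(old,(old.shape[1]//6,old.shape[0]//6),interpolation=cv2.INTER_AREA).astype(int)
new=cv2.convertScaleAbs(im,alpha=1.5)[150:240,205:253].astype(int)
for n,a in(("old",old),("new",new)):
    rb=a[:,:,2]-a[:,:,0]
    for r in range(12,50,4):
        w=np.clip(rb[r]-25,0,None).astype(float);w[:25]=0;print(n,150+r,"c %.2f sum %d"%(205+(w*np.arange(len(w))).sum()/max(w.sum(),1),w.sum()),rb[r,30:46])
y=np.array([.1315,.9913,0]);x=np.array([.9913,-.1315,0])
for nm,c in(("first",[.6142,.166]),("now",[.6255,.1645])):
    c=np.array(c+[0.]);print(nm,[proj("top",c+a*x+[0,0,z]).round(2) for a in(-.05,.05) for z in(.176,.186)])
```

```text
old 162 c 205.00 sum 0 [-17 -14 -16 -19 -19 -18 -18 -16 -18 -18 -19 -18 -20 -18 -20 -20]
old 166 c 242.06 sum 169 [ -4  -8 -12 -15 -14  12  65 104  75  13  -8 -14 -16 -14 -15 -14]
old 170 c 242.14 sum 260 [ -3  -1  -2  -3  11  51 101 102  63  40  40  38  24   5  -3  -6]
old 174 c 241.53 sum 283 [-3 -6 -6 15 56 92 97 71 43 42 40 40 27  5 -2 -5]
old 178 c 241.33 sum 231 [-3 -4  3 17 48 87 90 57 41 40 39 29 12  1 -3 -5]
old 182 c 239.94 sum 298 [ -2  -7   7  53 100 104  69  39  40  41  38  23   2  -4  -6  -4]
old 186 c 238.87 sum 330 [  8   3  31  82 108  90  53  39  38  43  31   9  -1  -6  -5  -5]
old 190 c 237.42 sum 124 [25 16  2 -4 14 26 39 41 42 42 24  5 -5 -5 -6 -2]
old 194 c 235.71 sum 117 [36 30 21  7 -2  1 18 35 44 31 10 -1 -6 -5 -4 -6]
old 198 c 234.48 sum 113 [39 37 30 23 16  7 -1  8 28 35 23  8 -2 -1 -1 -2]
new 162 c 242.52 sum 106 [-18 -16 -18 -18 -20 -18  14  76  80   9 -18 -20 -19 -18 -20 -20]
new 166 c 242.44 sum 206 [ -5  -8 -12 -15 -13  10  65 101  84  46  35  14  -3 -12 -15 -16]
new 170 c 242.44 sum 261 [-6 -2 -5 -2  7 47 96 98 63 41 39 43 34 17  0 -6]
new 174 c 241.47 sum 263 [-2 -2 -4 10 54 89 98 65 40 37 37 42 26  5 -4 -6]
new 178 c 241.17 sum 244 [-1 -5  4 18 53 96 97 55 36 41 37 29 10  0 -4 -3]
new 182 c 239.83 sum 300 [  5 -10   0  46  98 103  66  40  42  41  42  22   4  -6  -5  -4]
new 186 c 238.86 sum 335 [ 22   5  30  80 104  83  54  38  42  46  33  10   0  -4  -2  -4]
new 190 c 236.78 sum 137 [31 29 17  3  2 17 34 36 48 40 23  3 -6 -6 -4 -1]
new 194 c 234.96 sum 112 [39 34 32 22  6 -3  1 18 42 28 11 -2 -4 -6 -4 -5]
new 198 c 233.90 sum 109 [40 40 37 30 23 16  5 -3  2  3  1 -4 -3 -5  0 -1]
first [array([237.  , 192.16]), array([236.47, 191.69]), array([241.27, 162.1 ]), array([240.77, 161.44])]
now [array([237.5 , 188.71]), array([236.97, 188.22]), array([241.75, 158.7 ]), array([241.26, 158.02])]
```

The top view shows y and lean unchanged, so the panel now sits about 2.5 mm higher than at the first seating. That time it hugged the −y wall (Fy +3) and passed the clip. This time it was pressed towards the clip (Fy −5) and most likely caught on it. I'll regrip, bias it towards −y and press again.

```bash
python3 -m creep '[{"x":0,"y":0,"z":0.7,"rx":0,"ry":0,"rz":0,"gripper":0.6},{"x":0.4,"y":0.06,"z":1.5,"rx":0,"ry":0,"rz":0,"gripper":0.35},{"x":1.3,"y":0.22,"z":1.5,"rx":0,"ry":0,"rz":0,"gripper":0.35},{"x":2.1,"y":0.38,"z":1.5,"rx":0,"ry":0,"rz":0,"gripper":0.35},{"x":2.75,"y":0.5,"z":1.5,"rx":0,"ry":0,"rz":0,"gripper":0.35},{"x":2.94,"y":0.52,"z":1.5,"rx":0,"ry":0,"rz":0,"gripper":0.35},{"x":2.94,"y":0.52,"z":1.3,"rx":0,"ry":0,"rz":0,"gripper":0.35},{"x":2.94,"y":0.52,"z":0.7,"rx":0,"ry":0,"rz":0,"gripper":0.35},{"x":2.94,"y":0.52,"z":0,"rx":0,"ry":0,"rz":0,"gripper":0.35},{"x":2.94,"y":0.52,"z":-0.7,"rx":0,"ry":0,"rz":0,"gripper":0.35},{"x":2.94,"y":0.52,"z":-1.3,"rx":0,"ry":0,"rz":0,"gripper":0.35},{"x":2.94,"y":0.52,"z":-1.6,"rx":0,"ry":0,"rz":0,"gripper":0.35}]' 80
python3 -m creep '[{"x":0,"y":0,"z":-0.17,"rx":0,"ry":0,"rz":0,"gripper":0.2},{"x":0,"y":0,"z":-0.17,"rx":0,"ry":0,"rz":0,"gripper":0},{"x":0,"y":0,"z":-0.17,"rx":0,"ry":0,"rz":0,"gripper":0},{"x":0,"y":0,"z":-0.17,"rx":0,"ry":0,"rz":0,"gripper":0},{"x":0,"y":0,"z":-0.17,"rx":0,"ry":0,"rz":0,"gripper":0}]' 80
python3 -c "
from h import *
s=st();print(s['wrist_torque'])"
```

```text
time: 29.9
tool_pos: [0.6272, 0.1628, 0.1443]
tool_rot: [[-0.991, 0.133, -0.002], [0.133, 0.991, -0.001], [0.002, -0.001, -1.0]]
contact_force: [-0.3, 0.4, 0.8]
width: 0.0301
time: 30.52
tool_pos: [0.6286, 0.1636, 0.1368]
tool_rot: [[-0.991, 0.133, -0.001], [0.133, 0.991, 0.001], [0.001, 0.0, -1.0]]
contact_force: [-1.2, -0.1, -3.8]
width: 0.0083
t 30.52 [0.6286 0.1636 0.1368] F [-1.1703 -0.1005 -3.8249] w 0.0083
[-0.1239  0.3239 -0.0867]
```

```bash
python3 -m creep '[{"x":0,"y":-0.02,"z":0,"rx":0,"ry":0,"rz":0,"gripper":0},{"x":0,"y":-0.03,"z":-0.02,"rx":0,"ry":0,"rz":0,"gripper":0},{"x":0,"y":-0.03,"z":-0.04,"rx":0,"ry":0,"rz":0,"gripper":0},{"x":0,"y":-0.03,"z":-0.06,"rx":0,"ry":0,"rz":0,"gripper":0},{"x":0,"y":-0.03,"z":-0.08,"rx":0,"ry":0,"rz":0,"gripper":0},{"x":0,"y":-0.03,"z":-0.1,"rx":0,"ry":0,"rz":0,"gripper":0},{"x":0,"y":-0.03,"z":-0.1,"rx":0,"ry":0,"rz":0,"gripper":0}]' 80
python3 -c "
from h import *
s=st();print(s['wrist_torque'])"
```

```text
time: 31.4
tool_pos: [0.6291, 0.1635, 0.1354]
tool_rot: [[-0.991, 0.132, 0.002], [0.132, 0.991, 0.001], [-0.002, 0.001, -1.0]]
contact_force: [-6.7, -0.3, 14.1]
width: 0.0078
t 31.40 [0.6291 0.1635 0.1354] F [-6.7407 -0.3376 14.0536] w 0.0078
[-0.1885  1.8332 -0.1537]
```

```bash
python3 -m creep '[{"x":-0.02,"y":-0.02,"z":0,"rx":0,"ry":0,"rz":0,"gripper":0},{"x":-0.03,"y":-0.03,"z":-0.02,"rx":0,"ry":0,"rz":0,"gripper":0},{"x":-0.03,"y":-0.03,"z":-0.04,"rx":0,"ry":0,"rz":0,"gripper":0},{"x":-0.03,"y":-0.03,"z":-0.055,"rx":0,"ry":0,"rz":0,"gripper":0},{"x":-0.03,"y":-0.03,"z":-0.055,"rx":0,"ry":0,"rz":0,"gripper":0}]' 80
python3 - <<'E'
from h import *
exec(open("e.py").read().split("for r in(151")[0])
print(s["wrist_torque"])
E
```

```text
time: 32.02
tool_pos: [0.6287, 0.1632, 0.1348]
tool_rot: [[-0.991, 0.132, 0.005], [0.132, 0.991, 0.003], [-0.005, 0.004, -1.0]]
contact_force: [-7.3, 0.7, 20.8]
width: 0.008
t 32.02 [0.6287 0.1632 0.1348] F [-7.3346  0.7303 20.7925] w 0.0080
132 320.45 347.00 333.73
135 321.08 346.36 333.72
138 321.33 346.00 333.67
141 321.38 346.27 333.83
144 321.23 346.18 333.71
147 320.86 346.33 333.60
150 320.70 346.42 333.56
top [np.float64(129.71), np.float64(129.64), np.float64(129.82), np.float64(129.44), np.float64(129.29), np.float64(129.0)]
[ 0.0066  1.979  -0.1274]
```

Pressing hugging the −y wall has brought the panel down about 2 mm, to roughly the first seating's height. One more gentle press, with the x trim undone, to confirm it's solid.

```bash
python3 -m creep '[{"x":0.01,"y":-0.01,"z":-0.01,"rx":0,"ry":0,"rz":0,"gripper":0},{"x":0.02,"y":-0.02,"z":-0.02,"rx":0,"ry":0,"rz":0,"gripper":0},{"x":0.02,"y":-0.02,"z":-0.035,"rx":0,"ry":0,"rz":0,"gripper":0},{"x":0.02,"y":-0.02,"z":-0.035,"rx":0,"ry":0,"rz":0,"gripper":0}]' 80
python3 - <<'E'
from h import *
exec(open("e.py").read().split("for r in(151")[0])
print(s["wrist_torque"])
E
```

```text
time: 32.58
tool_pos: [0.629, 0.1632, 0.1344]
tool_rot: [[-0.991, 0.131, 0.004], [0.131, 0.991, 0.003], [-0.004, 0.004, -1.0]]
contact_force: [-10.5, -0.3, 27.9]
width: 0.0081
t 32.58 [0.629  0.1632 0.1344] F [-10.5094  -0.3462  27.9135] w 0.0081
132 320.89 347.27 334.08
135 321.33 346.50 333.92
138 321.31 346.15 333.73
141 321.36 346.09 333.72
144 321.17 346.30 333.73
147 320.75 346.55 333.65
150 320.78 346.42 333.60
top [np.float64(129.67), np.float64(129.64), np.float64(129.9), np.float64(129.71), np.float64(129.5), np.float64(129.0)]
[-0.0527  2.8252 -0.2687]
```

```bash
python3 -m creep '[{"x":-0.01,"y":0,"z":0.06,"rx":0,"ry":0,"rz":0,"gripper":0},{"x":-0.02,"y":0.01,"z":0.1,"rx":0,"ry":0,"rz":0,"gripper":0},{"x":-0.02,"y":0.01,"z":0.1,"rx":0,"ry":0,"rz":0,"gripper":0.15},{"x":-0.02,"y":0.01,"z":0.1,"rx":0,"ry":0,"rz":0,"gripper":0.3},{"x":-0.02,"y":0.01,"z":0.1,"rx":0,"ry":0,"rz":0,"gripper":0.3}]' 80
python3 e.py | head -9
```

```text
time: 33.25
tool_pos: [0.6276, 0.1593, 0.1319]
tool_rot: [[-0.991, 0.133, -0.0], [0.133, 0.991, 0.0], [0.0, 0.0, -1.0]]
contact_force: [0.4, -0.0, 0.1]
width: 0.0258
t 33.25 [0.6276 0.1593 0.1319] F [ 0.4068 -0.0493  0.0613] w 0.0258
132 320.31 346.33 333.32
135 320.67 345.83 333.25
138 320.69 345.90 333.30
141 320.54 345.58 333.06
144 320.20 345.55 332.87
147 320.33 346.12 333.23
150 320.50 346.15 333.33
top [np.float64(129.73), np.float64(129.64), np.float64(129.8), np.float64(130.0), np.float64(129.57), np.float64(129.29)]
```

The panel stayed down (top row about 129.65 after release, level, zero force). Now to the gate grip.

```bash
python3 -m creep '[{"x":0,"y":0.06,"z":0.05,"rx":0,"ry":0,"rz":0,"gripper":0.35},{"x":0,"y":0.06,"z":0.4,"rx":0,"ry":0,"rz":0,"gripper":0.35},{"x":0,"y":0.06,"z":1.0,"rx":0,"ry":0,"rz":0,"gripper":0.35},{"x":0,"y":0.06,"z":1.8,"rx":0,"ry":0,"rz":0,"gripper":0.35},{"x":0,"y":0.06,"z":2.6,"rx":0,"ry":0,"rz":0,"gripper":0.35},{"x":0,"y":0.03,"z":3.3,"rx":0,"ry":0,"rz":0,"gripper":0.6},{"x":-0.5,"y":-0.1,"z":3.3,"rx":0,"ry":0,"rz":0,"gripper":1},{"x":-1.3,"y":-0.2,"z":3.3,"rx":0,"ry":0,"rz":0,"gripper":1},{"x":-2.1,"y":-0.35,"z":3.3,"rx":0,"ry":0,"rz":0,"gripper":1},{"x":-2.7,"y":-0.4,"z":3.0,"rx":0,"ry":0,"rz":0,"gripper":1},{"x":-2.92,"y":-0.43,"z":2.4,"rx":0,"ry":0,"rz":0,"gripper":1},{"x":-2.92,"y":-0.43,"z":1.8,"rx":0,"ry":0,"rz":0,"gripper":1}]' 20
python3 e.py|head -9
python3 - <<'E'
from h import *
plan([.4815,.138,.078],down(np.radians(172.5)))
im=cv2.imread("pics/raw8.png");g=cv2.cvtColor(im,cv2.COLOR_BGR2GRAY)
m=(g<45).astype(np.uint8);m[:148]=0;m[172:]=0;m[:,:288]=0;m[:,306:]=0
n,_,st_,ce=cv2.connectedComponentsWithStats(m);print(st_[1:],ce[1:])
E
```

```text
time: 34.8
tool_pos: [0.4811, 0.1387, 0.2232]
tool_rot: [[-0.991, 0.132, 0.003], [0.132, 0.991, -0.002], [-0.003, -0.002, -1.0]]
contact_force: [0.1, -0.3, 1.2]
width: 0.0855
t 34.80 [0.4811 0.1387 0.2232] F [ 0.0974 -0.3498  1.1681] w 0.0855
132 320.33 346.46 333.40
135 320.64 345.91 333.28
138 320.75 345.83 333.29
141 320.58 345.60 333.09
144 320.27 345.60 332.94
147 320.42 346.14 333.28
150 320.56 346.00 333.28
top [np.float64(129.73), np.float64(129.6), np.float64(129.6), np.float64(129.0), np.float64(129.0), np.float64(129.06)]
xyz [ 0.049 -0.    -2.826] rot [ 0.014 -0.023  0.012]
[[295 153   5  15  56]] [[297.25   160.1786]]
```

The panel is at or slightly below the first seating level, vertical, centre px 333.3. The grip mask is unchanged (columns 295–299, rows 153–167). Descending on the gate grip and closing lightly.

```bash
python3 -m creep '[{"x":0.04,"y":0,"z":-0.6,"rx":0,"ry":0,"rz":0,"gripper":1},{"x":0.04,"y":0,"z":-1.3,"rx":0,"ry":0,"rz":0,"gripper":1},{"x":0.04,"y":0,"z":-1.9,"rx":0,"ry":0,"rz":0,"gripper":1},{"x":0.04,"y":0,"z":-2.4,"rx":0,"ry":0,"rz":0,"gripper":1},{"x":0.04,"y":0,"z":-2.7,"rx":0,"ry":0,"rz":0,"gripper":1},{"x":0.04,"y":0,"z":-2.8,"rx":0,"ry":0,"rz":0,"gripper":1},{"x":0.04,"y":0,"z":-2.8,"rx":0,"ry":0,"rz":0,"gripper":1}]' 20
python3 -m creep '[{"x":0,"y":0,"z":0,"rx":0,"ry":0,"rz":0,"gripper":0.5},{"x":0,"y":0,"z":0,"rx":0,"ry":0,"rz":0,"gripper":0.3},{"x":0,"y":0,"z":0,"rx":0,"ry":0,"rz":0,"gripper":0.15},{"x":0,"y":0,"z":0,"rx":0,"ry":0,"rz":0,"gripper":0.1},{"x":0,"y":0,"z":0,"rx":0,"ry":0,"rz":0,"gripper":0.1},{"x":0,"y":0,"z":0,"rx":0,"ry":0,"rz":0,"gripper":0.1}]' 20
python3 -c "
from h import *
s=st();print(s['wrist_torque'])"
```

```text
time: 35.72
tool_pos: [0.4838, 0.1389, 0.083]
tool_rot: [[-0.991, 0.132, 0.001], [0.132, 0.991, 0.001], [-0.0, 0.001, -1.0]]
contact_force: [-0.1, 0.3, 0.8]
width: 0.0856
time: 36.48
tool_pos: [0.4837, 0.1394, 0.0828]
tool_rot: [[-0.991, 0.132, 0.001], [0.132, 0.991, 0.002], [-0.0, 0.002, -1.0]]
contact_force: [-0.5, 2.0, 4.7]
width: 0.0155
t 36.48 [0.4837 0.1394 0.0828] F [-0.4664  1.9693  4.7316] w 0.0155
[ 0.5268  0.0785 -0.087 ]
```

The grip is held (15.5 mm). Sliding along the rack's +y.

```bash
python3 -m creep '[{"x":0.013,"y":0.1,"z":0,"rx":0,"ry":0,"rz":0,"gripper":0.1},{"x":0.026,"y":0.2,"z":0,"rx":0,"ry":0,"rz":0,"gripper":0.1},{"x":0.04,"y":0.3,"z":0,"rx":0,"ry":0,"rz":0,"gripper":0.1},{"x":0.053,"y":0.4,"z":0,"rx":0,"ry":0,"rz":0,"gripper":0.1},{"x":0.066,"y":0.5,"z":0,"rx":0,"ry":0,"rz":0,"gripper":0.1},{"x":0.08,"y":0.6,"z":0,"rx":0,"ry":0,"rz":0,"gripper":0.1},{"x":0.093,"y":0.7,"z":0,"rx":0,"ry":0,"rz":0,"gripper":0.1},{"x":0.106,"y":0.8,"z":0,"rx":0,"ry":0,"rz":0,"gripper":0.1},{"x":0.113,"y":0.86,"z":0,"rx":0,"ry":0,"rz":0,"gripper":0.1},{"x":0.12,"y":0.9,"z":0,"rx":0,"ry":0,"rz":0,"gripper":0.1},{"x":0.12,"y":0.9,"z":0,"rx":0,"ry":0,"rz":0,"gripper":0.1}]' 20
python3 -m creep '[{"x":0.005,"y":0.03,"z":0,"rx":0,"ry":0,"rz":0,"gripper":0.1},{"x":0.008,"y":0.06,"z":0,"rx":0,"ry":0,"rz":0,"gripper":0.1},{"x":0.008,"y":0.06,"z":0,"rx":0,"ry":0,"rz":0,"gripper":0.1}]' 20
```

```text
time: 37.85
tool_pos: [0.4896, 0.183, 0.0828]
tool_rot: [[-0.991, 0.133, -0.0], [0.133, 0.991, -0.001], [0.0, -0.001, -1.0]]
contact_force: [-0.8, -1.1, 6.4]
width: 0.0151
time: 38.22
tool_pos: [0.4897, 0.1841, 0.0828]
tool_rot: [[-0.991, 0.134, -0.001], [0.134, 0.991, -0.004], [0.001, -0.004, -1.0]]
contact_force: [-3.6, -6.8, 10.7]
width: 0.0156
```

End stop felt after 45 mm (Fy −1.1 to −6.8 N). A slight extra push, then open and lift away.

```bash
python3 -m creep '[{"x":0.004,"y":0.03,"z":0,"rx":0,"ry":0,"rz":0,"gripper":0.1},{"x":0.004,"y":0.03,"z":0,"rx":0,"ry":0,"rz":0,"gripper":0.1}]' 20
python3 -m creep '[{"x":0,"y":-0.08,"z":0,"rx":0,"ry":0,"rz":0,"gripper":0.1},{"x":0,"y":-0.08,"z":0,"rx":0,"ry":0,"rz":0,"gripper":0.5},{"x":0,"y":-0.08,"z":0,"rx":0,"ry":0,"rz":0,"gripper":0.7},{"x":0,"y":-0.08,"z":0,"rx":0,"ry":0,"rz":0,"gripper":0.7},{"x":0,"y":-0.08,"z":0.4,"rx":0,"ry":0,"rz":0,"gripper":0.7},{"x":0,"y":-0.08,"z":1.2,"rx":0,"ry":0,"rz":0,"gripper":0.7},{"x":-0.2,"y":-0.08,"z":2.2,"rx":0,"ry":0,"rz":0,"gripper":0.7},{"x":-0.3,"y":-0.08,"z":3.2,"rx":0,"ry":0,"rz":0,"gripper":0.7},{"x":-0.4,"y":-0.08,"z":3.6,"rx":0,"ry":0,"rz":0,"gripper":0.7},{"x":-0.4,"y":-0.08,"z":3.6,"rx":0,"ry":0,"rz":0,"gripper":0.7}]' 20
python3 e.py|head -9
python3 - <<'E'
from h import *
im=cv2.imread("pics/raw8.png");cv2.imwrite("pics/f2.png",crop(im,275,105,90,85,7))
g=cv2.cvtColor(im,cv2.COLOR_BGR2GRAY);m=(g<45).astype(np.uint8);m[:135]=0;m[172:]=0;m[:,:288]=0;m[:,308:]=0
n,_,q,ce=cv2.connectedComponentsWithStats(m);print(q[1:],ce[1:],proj("side",[.4896,.184,.102]),proj("side",[.4837,.1394,.102]))
E
```

```text
time: 38.48
tool_pos: [0.4898, 0.1841, 0.0828]
tool_rot: [[-0.991, 0.135, -0.002], [0.135, 0.991, -0.006], [0.001, -0.007, -1.0]]
contact_force: [-5.1, -8.7, 12.7]
width: 0.0151
time: 39.72
tool_pos: [0.4704, 0.1845, 0.2639]
tool_rot: [[-0.991, 0.133, 0.003], [0.133, 0.991, -0.0], [-0.003, 0.0, -1.0]]
contact_force: [0.5, -0.3, 0.0]
width: 0.06
t 39.73 [0.4704 0.1845 0.2639] F [ 0.4967 -0.3134  0.0336] w 0.0600
132 320.35 346.46 333.41
135 320.67 345.90 333.28
138 320.69 345.91 333.30
141 320.54 345.55 333.04
144 320.20 345.55 332.87
147 320.36 346.14 333.25
150 320.30 346.08 333.19
top [np.float64(129.73), np.float64(129.6), np.float64(129.56), np.float64(129.05), np.float64(129.06), np.float64(129.06)]
[[296 146   5  14  53]] [[297.8868 152.4151]] [297.9335 146.0182] [297.3076 154.47  ]
```

The viewer limit is reached, so I'll check the gate travel numerically by darkness centroid: starting picture against now.

Run:
```python
from h import *
C=[]
for f,r0,r1 in(("side0",147,174),("raw5",147,174),("raw8",139,166)):
    g=cv2.cvtColor(cv2.imread(f"pics/{f}.png"),cv2.COLOR_BGR2GRAY).astype(float)[r0:r1,289:306]
    w=np.clip(100-g,0,None);yy,xx=np.mgrid[r0:r1,289:306];c=((w*xx).sum()/w.sum(),(w*yy).sum()/w.sum());C.append(c)
    col=g[:,297-289];k=[i for i in range(len(col)-1) if (col[i]-80)*(col[i+1]-80)<0];print(f,c,w.sum(),[r0+i+(80-col[i])/(col[i+1]-col[i]) for i in k])
for z in(.102,.065,.03):print(z,[proj("side",np.array([.4837,.1394,z])+d*np.array([.1315,.9913,0])) for d in(0,.042,.045)])
```

```text
side0 (np.float64(297.30062184220753), np.float64(160.21725612125923)) 5146.0 [np.float64(152.41071428571428), np.float64(167.78571428571428)]
raw5 (np.float64(297.3615798922801), np.float64(160.47199281867145)) 5570.0 [np.float64(152.3148148148148), np.float64(167.92)]
raw8 (np.float64(297.9551329394387), np.float64(152.6532496307238)) 5416.0 [np.float64(144.40384615384616), np.float64(160.20833333333334)]
0.102 [array([297.3076, 154.47  ]), array([297.8966, 146.5708]), array([297.9379, 146.0162])]
0.065 [array([297.8713, 161.5571]), array([298.4417, 153.6777]), array([298.4818, 153.1243])]
0.03 [array([298.3874, 168.045 ]), array([298.9411, 160.187 ]), array([298.98 , 159.635])]
```

The image suggests 41–42.5 mm while the arm measured 44.7 mm against a clear stop. The image is only good to about ±3 mm, but the threshold is 42. There's time left, so I'll regrip, press it to the stop once more, and release while still pressing that way.

```bash
python3 -m creep '[{"x":0.2,"y":0,"z":-0.8,"rx":0,"ry":0,"rz":0,"gripper":0.8},{"x":0.4,"y":0,"z":-1.8,"rx":0,"ry":0,"rz":0,"gripper":0.8},{"x":0.4,"y":0,"z":-2.8,"rx":0,"ry":0,"rz":0,"gripper":0.8},{"x":0.4,"y":0,"z":-3.4,"rx":0,"ry":0,"rz":0,"gripper":0.8},{"x":0.4,"y":0,"z":-3.6,"rx":0,"ry":0,"rz":0,"gripper":0.8},{"x":0.4,"y":0,"z":-3.6,"rx":0,"ry":0,"rz":0,"gripper":0.4},{"x":0.4,"y":0,"z":-3.6,"rx":0,"ry":0,"rz":0,"gripper":0.1},{"x":0.4,"y":0,"z":-3.6,"rx":0,"ry":0,"rz":0,"gripper":0.1},{"x":0.4,"y":0,"z":-3.6,"rx":0,"ry":0,"rz":0,"gripper":0.1},{"x":0.4,"y":0,"z":-3.6,"rx":0,"ry":0,"rz":0,"gripper":0.1}]' 20
python3 -m creep '[{"x":0.002,"y":0.03,"z":0,"rx":0,"ry":0,"rz":0,"gripper":0.1},{"x":0.004,"y":0.06,"z":0,"rx":0,"ry":0,"rz":0,"gripper":0.1},{"x":0.004,"y":0.06,"z":0,"rx":0,"ry":0,"rz":0,"gripper":0.1}]' 20
```

```text
time: 41.02
tool_pos: [0.4908, 0.1839, 0.0837]
tool_rot: [[-0.991, 0.133, 0.002], [0.133, 0.991, 0.0], [-0.002, 0.0, -1.0]]
contact_force: [-1.2, -1.9, 6.2]
width: 0.0155
time: 41.4
tool_pos: [0.4907, 0.184, 0.0836]
tool_rot: [[-0.991, 0.135, -0.0], [0.135, 0.991, -0.005], [-0.001, -0.005, -1.0]]
contact_force: [-4.3, -7.9, 10.8]
width: 0.0151
```

The gate was still at its stop: same y of .184, and force rises straight away. Opening, clearing and doing a last check.

```bash
python3 -m creep '[{"x":0,"y":-0.04,"z":0,"rx":0,"ry":0,"rz":0,"gripper":0.4},{"x":0,"y":-0.05,"z":0,"rx":0,"ry":0,"rz":0,"gripper":0.7},{"x":0,"y":-0.05,"z":0,"rx":0,"ry":0,"rz":0,"gripper":0.7},{"x":0,"y":-0.05,"z":0.4,"rx":0,"ry":0,"rz":0,"gripper":0.7},{"x":0,"y":-0.05,"z":1.2,"rx":0,"ry":0,"rz":0,"gripper":0.7},{"x":-0.2,"y":-0.05,"z":2.2,"rx":0,"ry":0,"rz":0,"gripper":0.7},{"x":-0.4,"y":-0.05,"z":3.2,"rx":0,"ry":0,"rz":0,"gripper":0.7},{"x":-0.4,"y":-0.05,"z":3.2,"rx":0,"ry":0,"rz":0,"gripper":0.7}]' 20
python3 e.py|head -9
python3 - <<'E'
from h import *
g=cv2.cvtColor(cv2.imread("pics/raw8.png"),cv2.COLOR_BGR2GRAY).astype(float)
for c in(296,297,298,299):
    col=g[139:166,c];k=[i for i in range(26) if (col[i]-80)*(col[i+1]-80)<0];print(c,[round(139+i+(80-col[i])/(col[i+1]-col[i]),2) for i in k])
print(robot.job_done())
E
```

```text
time: 42.4
tool_pos: [0.4718, 0.1867, 0.2472]
tool_rot: [[-0.991, 0.131, 0.008], [0.131, 0.991, 0.001], [-0.008, 0.002, -1.0]]
contact_force: [0.4, -0.9, -1.0]
width: 0.0598
t 42.40 [0.4718 0.1867 0.2472] F [ 0.3659 -0.9487 -0.9569] w 0.0598
132 320.35 346.46 333.41
135 320.64 345.90 333.27
138 320.71 345.82 333.27
141 320.58 345.67 333.12
144 320.20 345.55 332.87
147 320.33 346.00 333.17
150 320.44 346.17 333.31
top [np.float64(129.69), np.float64(129.56), np.float64(129.57), np.float64(129.06), np.float64(129.06), np.float64(129.06)]
296 [np.float64(144.51), np.float64(158.22)]
297 [np.float64(144.4), np.float64(159.89)]
298 [np.float64(144.43), np.float64(160.12)]
299 [np.float64(144.61), np.float64(160.5)]
the job is handed in; nothing more can be done
None
```

The panel is standing in the middle, empty slot and released, the gate is slid to its end stop, and I handed the job in at about 42 s. `job_done` reports no verdict, so whether it passes is not confirmed.

**How it went**
- **First descent:** it landed on the −y lip, with up to 62 N at the wrist; the panel was not yet over the depth stop. I misread the cause and shifted the panel the wrong way along the slot, which left it about 11 mm off centre after the first seating.
- **Correction:** I regripped it, lifted it clear, recentred it and pressed again. The second seating looked about 2.5 mm high, probably caught on the clip. A third press, kept against the −y wall, took it down.
- **Pressing force:** no press on the depth stop read above about 28 N.

**Last checks**
- **Panel:** it felt stiff on the stop. Its top edge is level in the image, at the height of the first seating, and it is vertical within about 1°. Its centre is about 2–4 mm from the slot's centre. It did not move while I worked the gate.
- **Depth stop:** I judged its height to be about 10 mm above the slot bottom. That comes from force and from height relative to the lip; I could not see the stop.
- **Gate:** the arm slid it 44.7 mm against a firm stop. A second grip found it at the same place, and force rose at once without movement.
- **Robot:** it stood clear, with contact force near zero.

**What disagreed:** the side picture gives only about 41–42.5 mm of gate travel (roughly ±3 mm), and the limit is 42 mm. I trusted the felt stop.

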